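# Load the sample mixer, close its guard switch and start it

### The job

Clear the white cold block off the sample mixer onto the middle of the round cork mat, and stand every sample jar on the mixer's deck upright inside a printed circle of its own. Only then take the guard from its rest and push its steel tongue straight down into the slot of the interlock switch, fully home, and with the guard home press the start button all the way and let go. Leave the guard in the switch and do not disturb the bottle, the cup or the glove box.

Things in the scene. Friction and masses are not known exactly. Their poses are not given: they have to be found in the camera images.
- mixer: Low white sample mixer, fixed. Origin on the counter under the deck's middle; x away from the robot at yaw 0, y left. Grey deck 220 (x) x 240 mm (y), top 45 mm up. On its -y side a console of the same height (y -121 to -209 mm) carries the black interlock switch, 56 (x) x 44 (y) x 40 mm high, centred at (0, -165) mm. On its -x side a white strip, 30 mm high (x -110 to -180 mm), has the start button.
- slot_mouth (a point): Middle of the slot in the top face of the interlock switch, 85 mm above the counter (mixer-frame axes). The slot goes straight down, 34 mm deep, 19.5 mm long along the mixer's x and 7.5 mm wide along its y, with a slightly chamfered mouth.
- guard: Loose hand guard, about 120 g. Origin: middle of the underside of its black foot (46 x 26 x 8 mm), z up. Below hangs the steel tongue, 16 (x) x 4 (y) mm, 30 long; above, a clear panel 90 (x) x 5 (y) mm, up to z 48 mm, and a black grip block 42 (x) x 18 (y) mm, z 44 to 76 mm: grip across the 18 mm. Same after a half turn. Parked in the rest; when home its foot sits on the switch.
- tongue_tip (a point): Middle of the lower end of the guard's tongue, 30 mm below the guard's origin. Fully home it is 30 mm below slot_mouth.
- rest: Grey fixed block, 64 x 56 mm, 45 mm high, with a roomy pocket, in which the guard is parked at the start (tongue in the pocket, foot on the top). Origin at the middle of its underside.
- mat: Round cork return mat on the counter, 120 mm across, 2 mm thick, fixed. Origin at the middle of its underside.
- cold_block: Loose white plastic cold block, 80 mm (own x) by 40 mm (own y), 35 mm high, about 120 g, left lying flat on the mixer's deck. Origin at the middle of its underside.
- start_top (a point): Middle of the top of the round grey start button (28 mm across, in a black housing) on the front strip of the mixer, at own (-145, 60) mm; press straight down. Spring-loaded, about 5 N fully down.
- start (a joint): Travel of the start button: 0 released, 0.006 m fully pressed.
- jar0: White sample jar with an orange cap, 54 mm across, 52 mm high, about 80 g, standing upright on the counter left of the mixer (may be absent: 3 or 4 are there). Origin at the middle of its underside, z up. All jars are alike.
- jar1: White sample jar with an orange cap, 54 mm across, 52 mm high, about 80 g, standing upright on the counter left of the mixer (may be absent: 3 or 4 are there). Origin at the middle of its underside, z up. All jars are alike.
- jar2: White sample jar with an orange cap, 54 mm across, 52 mm high, about 80 g, standing upright on the counter left of the mixer (may be absent: 3 or 4 are there). Origin at the middle of its underside, z up. All jars are alike.
- jar3: White sample jar with an orange cap, 54 mm across, 52 mm high, about 80 g, standing upright on the counter left of the mixer (may be absent: 3 or 4 are there). Origin at the middle of its underside, z up. All jars are alike.
- spot0 (a point): Centre of one of the four printed white circles (80 mm inside) on the mixer's deck, at deck height, 45 mm above the counter.
- spot1 (a point): Centre of one of the four printed white circles (80 mm inside) on the mixer's deck, at deck height, 45 mm above the counter.
- spot2 (a point): Centre of one of the four printed white circles (80 mm inside) on the mixer's deck, at deck height, 45 mm above the counter.
- spot3 (a point): Centre of one of the four printed white circles (80 mm inside) on the mixer's deck, at deck height, 45 mm above the counter.
- drink: Bystander: drink bottle, 60 mm across, 170 mm high. Leave alone. Origin at the middle of its underside.
- mug: Bystander: white cup with a handle, 72 mm across, 62 mm high. Leave alone. Origin at the middle of its underside.
- glove_box: Bystander: cardboard glove box, 200 x 120 x 70 mm. Leave alone. Origin at the middle of its underside.

How it is judged (in metres and radians):
On the way, in this order (a step that is already met when the one before it is completed fails the run):
1. the cold block lies on the cork mat and every jar stands in a circle on the deck (horizontal distance between cold_block and mat below 0.025 m and height (world z) of cold_block below 0.008 m and angle between each of cold_block, jar0, jar1, jar2, jar3's own z axis and vertical below 0.15 rad and (distance between jar0 and spot0 below 0.015 m or distance between jar0 and spot1 below 0.015 m or distance between jar0 and spot2 below 0.015 m or distance between jar0 and spot3 below 0.015 m) and (distance between jar1 and spot0 below 0.015 m or distance between jar1 and spot1 below 0.015 m or distance between jar1 and spot2 below 0.015 m or distance between jar1 and spot3 below 0.015 m) and (distance between jar2 and spot0 below 0.015 m or distance between jar2 and spot1 below 0.015 m or distance between jar2 and spot2 below 0.015 m or distance between jar2 and spot3 below 0.015 m) and (distance between jar3 and spot0 below 0.015 m or distance between jar3 and spot1 below 0.015 m or distance between jar3 and spot2 below 0.015 m or distance between jar3 and spot3 below 0.015 m)), for 0.2 s.
2. the guard's tongue is fully home in the switch slot (z of tongue_tip in the frame of mixer below 0.058 m and horizontal distance between tongue_tip and slot_mouth below 0.006 m and angle between guard's own z axis and vertical below 0.1 rad and angle between the x axis of guard and the x axis of mixer, either way round below 0.25 rad), for 0.2 s.
3. the start button is pressed with the guard home (all of step 2 and value of joint start above 0.004 m).
At the end, for the whole second after the job is handed in: The cold block lies flat on the cork mat, within 25 mm of its middle; every jar stands upright on the deck within 15 mm of the centre of a circle; the tongue is at least 27 mm deep in the slot, guard upright; the start button is released; all at rest (all of step 1 and all of step 2 and value of joint start below 0.002 m and linear speed of each of jar0, jar1, jar2, jar3, cold_block, guard below 0.02 m/s); the robot touches nothing.
It fails at once if a bystander is moved by more than 40 mm (distance of any of drink, mug, glove_box from where it was at the start of the episode above 0.04 m).
It fails at once if the start button is pressed while the tongue is not home (value of joint start above 0.004 m and z of tongue_tip in the frame of mixer above 0.065 m).
Of jar0, jar1, jar2, jar3 only 3 to 4 are there at a start; the rules pass over those that are not, and their reading is None.
At some moment in a run one of jar0, jar1, jar2, jar3 may be knocked a few centimetres aside while the robot is not near it.
It also fails if it takes over 210 s, if anything falls off the work surface, if the arm or the gripper's body presses on something with over 40 N, if the wrist force passes 120 N, or if a joint passes its speed limit or range.

### The arm

A 6-joint arm with a two-finger parallel gripper is mounted at the origin on the work surface. World frame = base frame: x ahead of the robot, y to its left, z up, the work surface at z = 0. Lengths are in mm, angles in rad, forces in N, time in s.
With the tool pointing down it reaches from about 350 to 875 mm from the base axis. Payload 4.2 kg.
Tool frame: the origin (TCP) lies between the finger pads; the fingertips stand 17 mm ahead of it and the grasp point (between the pads) lies 2 mm behind it (nose_length is the distance from the TCP to the fingertips, in mm); z points along the fingers, y is the direction in which the jaws open and shut (so a half turn about z gives the same grasp; the last joint's range is limited). The gripper opens to 85 mm and grips with 20 to 120 N. Pads are 22 mm wide; open, the fingers measure 114 mm over their backs; the gripper's body (76 mm by 85 mm) begins 54 mm behind the grasp point. The pads swing forward as they close: fully open they stand 13 mm farther back than shut.
Start: joints at [1.374, 0.385, 0.008, 0, -1.194, -0.259], TCP at [275.079, 561.187, 210.712] pointing down, gripper open.
Joint ranges: [-3.14, 3.14], [-1.21, 2.06], [-1.07, 1.41], [-3.16, 2.05], [-2.99, -0.16], [-3.1, 3.1]. Speed limits (rad/s): [2.79, 2.79, 3.14, 3.14, 3.14, 3.14].

### API

Orientations are given as a unit quaternion [x, y, z, w].
In Python, from bench import * gives the robot as it stands.
- The arm moves only by the tool jog_arm, never from a script. Its argument "increments" is a list of rows, each a list of 4 numbers: the shift along the tool's x, y, z in m, then the turn about the tool's z in degrees. A call has 1 to 10 rows; each row is the pose to reach, as a shift and turn from the pose measured when the call began, along the tool's axes at that moment; what a row does not reach only later rows make up. A row lasts 1/8 s, in which the tool goes at most 62.5 mm and 10.7 degrees, less where a joint would pass 70% of its speed; a pose out of reach is approached as far as the arm can. A call with a gripper value outside its range is refused whole. "hand" is the gripper's target within -1 to 1 (fully open at 1, half-way at 0, shut at -1), set as the call begins (left out, the last holds). The fingers move at their own pace and stop on an object; the grip force is fixed at half the most. Time passes only in rows, so rows that repeat a pose let the fingers close. It gives the time, the measured TCP pose, the force and the opening at its end, in the units of the state.
- read_state(): the state, without advancing time (a new reading comes with each control period).
- get_image(name): name is "side" or "top" or "wrist"; returns the picture (480x640x3 uint8, red, green, blue); there is no depth.
- calibration(name): a dict with "fx", "fy", "cx", "cy" (pixels), "position" and "rotation" of the camera in the world; the wrist camera has in their place "hand_eye" (4x4, takes a point from camera to tool coordinates, whose origin is the TCP and whose axes are the flange's). Camera axes: x right, y up, looking along -z (the intrinsics and any distortion apply to the point x, -y, -z); pixel columns grow to the right and rows downward; lengths in mm; the calibration is good to about 2 mm. The wrist camera is an equidistant fisheye: a pixel r from the principal point sees the ray r / f radians off the axis. A picture is of the moment at which its call begins: read the wrist's pose just before it. calibration takes no time and is no camera call.
- job_done(): hands the job in, once; it reports no verdict.
The state is a dict: "clock": time; "joints": joint angles; "joint_vel": joint speeds; "joint_efforts": joint torques, N m; "position": TCP position; "ee_rot": TCP orientation; "contact_force": force on the tool from outside, world axes, zero at the start; "wrist_torque": the same for the moment, N m; "gripper_width": finger opening in mm.
Only numpy, scipy, OpenCV 4.12 (cv2) and the standard library are available. Lean on these libraries where they do the work, as an engineer would, in place of code of your own. Each camera call takes 0.05 s, during which the arm holds its last target.

## Working session

There is one attempt and no reset: what is moved stays moved. The work goes in short steps, Python scripts to look and compute and a tool call to move; the robot and the scene stay as the last step left them, time stands still between calls to the robot, and variables do not carry over. Pictures are saved under pics/ and viewed, and the job is handed in when it is done.

Besides the shell and the picture viewer there is one more tool, called after ">>>" as name(argument=value, ...), one argument or row to a line, values as JSON. jog_arm: Moves the arm, as the interface text tells. Its arguments: {"type":"object","properties":{"increments":{"type":"array"},"hand":{"type":"number"}},"required":["increments"]}

```bash
ls; mkdir -p pics; python3 - <<'E'
from bench import *
import cv2
s=read_state(); print(s)
for n in ["side","top","wrist"]:
    im=get_image(n); cv2.imwrite(f"pics/{n}0.png",im[:,:,::-1]); print(n,calibration(n))
E
```

```text
pics
{'clock': 0.0, 'joints': array([ 1.37358401e+00,  3.85559777e-01,  6.56734774e-03, -5.35314450e-04,
       -1.19400630e+00, -2.58595026e-01]), 'joint_vel': array([ 0.00085724, -0.00066449, -0.00024783, -0.00036964,  0.00057917,
       -0.00106186]), 'joint_efforts': array([ 1.17845324e-03, -3.92295527e+01,  1.88399345e+01,  4.18614373e+00,
       -4.59312359e-03, -1.54836624e-06]), 'position': array([274.81083715, 560.6028527 , 209.59143389]), 'ee_rot': array([ 9.74119234e-01, -2.26031954e-01, -2.14863441e-04,  1.10831492e-03]), 'contact_force': array([0.18526393, 0.05359605, 0.5775427 ]), 'wrist_torque': array([ 0.02136867, -0.01004235, -0.04637798]), 'gripper_width': 85.30701334638096}
side {'fx': 481.9435183204349, 'fy': 481.9435183204349, 'cx': 314.138577526337, 'cy': 234.05662891714903, 'position': array([-186.29410583, -887.64247566, 1024.50149555]), 'rotation': array([ 0.39364552, -0.13420153, -0.29809301,  0.85917036])}
top {'fx': 618.1800729234552, 'fy': 618.1800729234552, 'cx': 323.15031245611624, 'cy': 238.07420990293048, 'position': array([ 283.18603487,   -3.79203368, 1679.11627835]), 'rotation': array([ 0.05084351, -0.04911635, -0.69649622,  0.7140697 ])}
wrist {'fx': 371.64829954431775, 'fy': 371.64829954431775, 'cx': 321.22333021159545, 'cy': 241.42805435354768, 'hand_eye': array([[ 2.69168321e-04,  9.52838700e-01,  3.03477082e-01,
         7.85075584e+01],
       [ 9.99999818e-01, -4.20611106e-04,  4.33661304e-04,
         1.36965577e+00],
       [ 5.40855105e-04,  3.03476910e-01, -9.52838639e-01,
        -1.63856449e+02],
       [ 0.00000000e+00,  0.00000000e+00,  0.00000000e+00,
         1.00000000e+00]])}
```

View pics/top0.png

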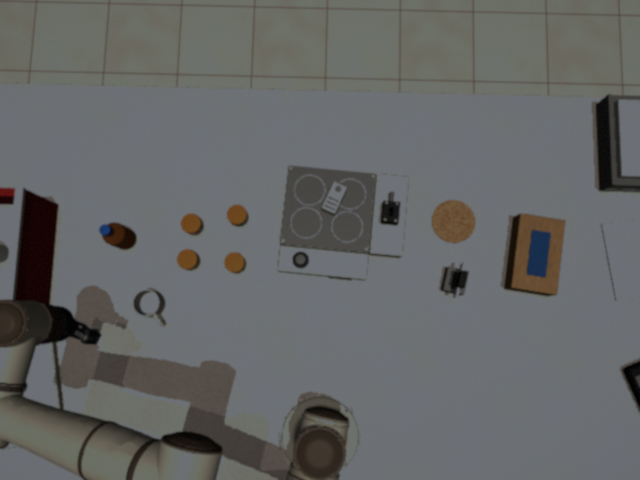

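View pics/side0.png

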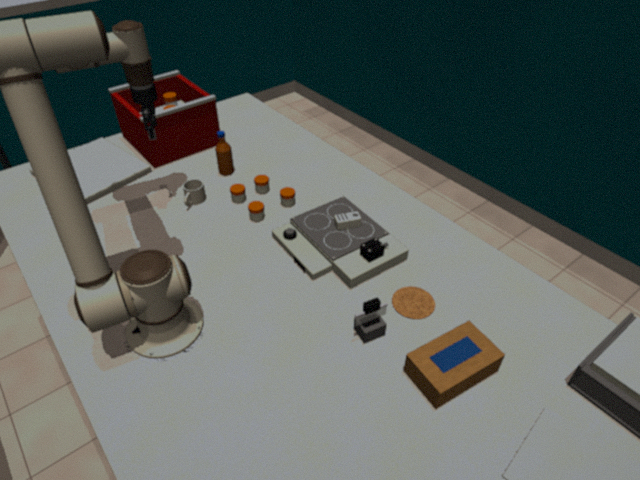

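View pics/wrist0.png

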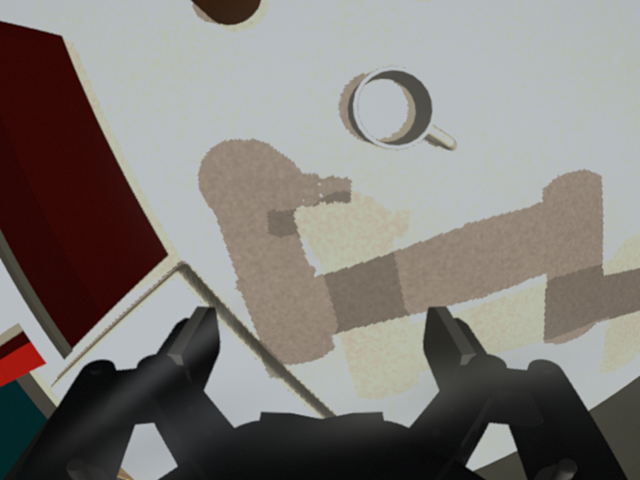

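The top view shows 4 jars at (191,223), (237,215), (187,259) and (234,262), the cold block near (334,197), and the switch at (390,212). The mat is at (453,221) and the guard in its rest at (456,280).

```bash
cat > h.py <<'E'
from bench import *
import cv2, numpy as np
from scipy.spatial.transform import Rotation as R
def campose(n,s=None):
    c=calibration(n)
    if n=="wrist":
        T=np.eye(4);T[:3,:3]=R.from_quat(s["ee_rot"]).as_matrix();T[:3,3]=s["position"]
        return c,(T@np.array(c["hand_eye"]))
    T=np.eye(4);T[:3,:3]=R.from_quat(c["rotation"]).as_matrix();T[:3,3]=c["position"];return c,T
def cast(n,uv,z,s=None):
    c,T=campose(n,s); uv=np.atleast_2d(np.asarray(uv,float))
    x=(uv[:,0]-c["cx"])/c["fx"]; y=(uv[:,1]-c["cy"])/c["fy"]
    if n=="wrist":
        r=np.hypot(x,y); k=np.where(r>1e-9,np.sin(r)/np.maximum(r,1e-9),1)
        d=np.stack([x*k,-y*k,-np.cos(r)],1)
    else: d=np.stack([x,-y,-np.ones_like(x)],1)
    d=d@T[:3,:3].T; o=T[:3,3]
    return o+d*((z-o[2])/d[:,2])[:,None]
def proj(n,p,s=None):
    c,T=campose(n,s); q=(np.atleast_2d(p)-T[:3,3])@T[:3,:3]
    X,Y,Z=q[:,0],-q[:,1],-q[:,2]
    if n=="wrist":
        h=np.hypot(X,Y);a=np.arctan2(h,Z);k=a/np.maximum(h,1e-9)
        return np.stack([c["cx"]+c["fx"]*X*k,c["cy"]+c["fy"]*Y*k],1)
    return np.stack([c["cx"]+c["fx"]*X/Z,c["cy"]+c["fy"]*Y/Z],1)
def snap(n,f):
    s=read_state(); im=get_image(n)[:,:,::-1].copy(); cv2.imwrite(f"pics/{f}.png",im); return s,im
def orange(im,amin=80):
    h=cv2.cvtColor(im,cv2.COLOR_BGR2HSV); m=cv2.inRange(h,(6,170,60),(18,255,255))
    n,l,st,c=cv2.connectedComponentsWithStats(m)
    return [(c[i],st[i]) for i in range(1,n) if st[i][4]>amin]
def inc(p,yaw=None,s=None):
    """tool-frame increments to reach world TCP p; yaw = world angle(deg) of tool y (jaw) axis"""
    s=s or read_state(); M=R.from_quat(s["ee_rot"]).as_matrix()
    d=M.T@(np.asarray(p)-s["position"])
    cur=np.degrees(np.arctan2(M[1,1],M[0,1])); t=None
    if yaw is not None: t=-((yaw-cur+90)%180-90)  # tool z down: +turn = -world yaw
    print("inc m",np.round(d/1000,4),"turn",t,"cur yaw",round(cur,2),"j6",round(np.degrees(s["joints"][5]),1))
E
python3 - <<'E'
from h import *
im=cv2.imread("pics/top0.png")
for n in("top","side"):
    i=cv2.imread(f"pics/{n}0.png")
    for c,st in orange(i,30): print(n,c.round(1),st,cast(n,c,52)[0].round(1))
cv2.imwrite("pics/top0c.png",cv2.resize(im[140:310,160:500],None,fx=2.35,fy=2.35,interpolation=cv2.INTER_CUBIC))
E
```

```text
top [236.9 214.8] [228 206  19  19 251] [572.  235.1  52. ]
top [191.2 223.4] [182 215  19  18 254] [545.7 355.9  52. ]
top [114.1 238. ] [105 230  17  14 103] [501.1 558.8  52. ]
top [187.5 259.1] [178 251  19  18 258] [449.8 360.5  52. ]
top [234.5 262.2] [226 254  18  18 249] [444.6 235.8  52. ]
side [169.2  95.8] [162  91  15  11 128] [ 584.7 1185.9   52. ]
side [222.4 149.8] [216 139  14  26 184] [535.3 611.9  52. ]
side [261.2 180.1] [255 175  13  11 114] [539.3 346.1  52. ]
side [237.2 189.2] [231 184  14  11 120] [443.7 351.5  52. ]
side [287.  192.9] [281 188  13  11 124] [565.9 226.3  52. ]
side [255.6 207. ] [249 202  14  11 136] [438.5 226.6  52. ]
```

View pics/top0c.png

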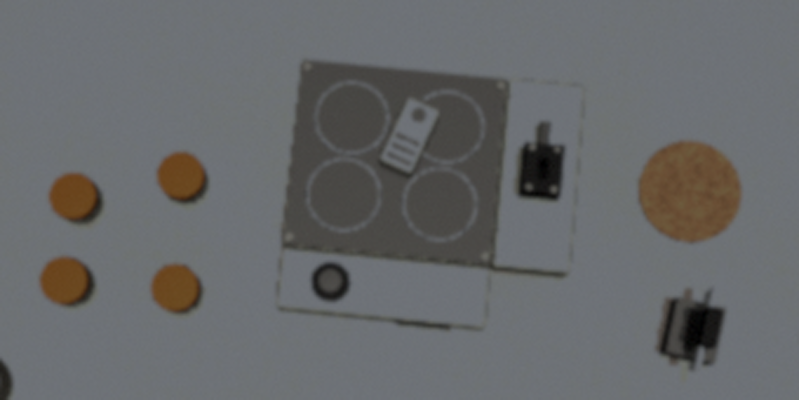

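```bash
python3 - <<'E'
from h import *
P=lambda a:np.array(a)/2.35+np.array([160,140])
print("corners",cast("top",P([(305,62),(507,82),(490,262),(287,240)]),45).round(0))
print("circ",cast("top",P([(352,117),(447,127),(344,195),(440,205)]),45).round(0))
print("block",cast("top",P([(409,136)]),80).round(0),"switch",cast("top",P([(542,170)]),85).round(0))
print("mat",cast("top",P([(690,191)]),2).round(0),"guard",cast("top",P([(703,327)]),121).round(0),"btn",cast("top",P([(330,281)]),35).round(0))
inc([520,60,330],90)
E
```

```text
corners [[ 710.   99.   45.]
 [ 692. -135.   45.]
 [ 483. -118.   45.]
 [ 502.  112.   45.]]
circ [[647.  42.  45.]
 [638. -67.  45.]
 [556.  49.  45.]
 [547. -61.  45.]]
block [[619. -23.  80.]] switch [[ 583. -172.   85.]]
mat [[ 578. -354.    2.]] guard [[ 409. -343.  121.]] btn [[458.  62.  35.]]
inc m [ 0.4406  0.3419 -0.1195] turn -26.125367244542076 cur yaw -116.13 j6 -14.8
```

>>> jog_arm(
  increments=[
    [0.0, 0.0, -0.06, 0],
    [0.05, 0.03, -0.12, -10],
    [0.1, 0.07, -0.12, -20],
    [0.44, 0.342, -0.12, -26],
    [0.44, 0.342, -0.12, -26],
    [0.44, 0.342, -0.12, -26],
    [0.44, 0.342, -0.12, -26],
    [0.44, 0.342, -0.12, -26],
    [0.44, 0.342, -0.12, -26],
    [0.44, 0.342, -0.12, -26],
  ],
  hand=1,
)

```text
clock: 1.4
position: [513.3, 72.0, 330.4]
ee_rot: [1.0, -0.001, -0.0, 0.001]
contact_force: [0.3, 0.5, -0.6]
gripper_width: 85.7
```

>>> jog_arm(
  increments=[
    [0, 0, 0, 0],
    [0, 0, 0, 0],
  ],
)

```text
clock: 1.65
position: [513.1, 71.8, 330.0]
ee_rot: [1.0, -0.001, -0.001, 0.001]
contact_force: [0.5, -0.1, 0.2]
gripper_width: 85.6
```

```bash
python3 - <<'E'
from h import *
snap("wrist","w1");inc([520,60,330],-90)
E
```

```text
inc m [0.007  0.0125 0.0001] turn -0.07761421823745707 cur yaw -90.08 j6 63.9
```

View pics/w1.png

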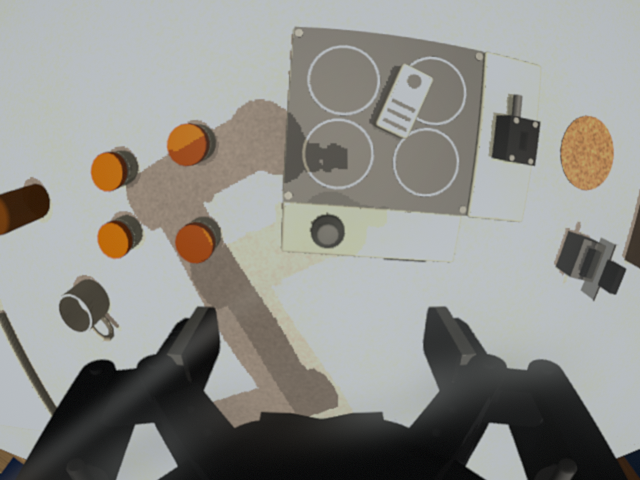

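The wrist view shows everything: circles at about (344,80), (435,90), (338,153) and (426,162), the block at (404,100), the switch at (516,140), the mat at (587,152), and the guard at (590,262). Next I'll measure these precisely.

```bash
python3 - <<'E'
from h import *
s=read_state()
im=cv2.imread("pics/w1.png"); hsv=cv2.cvtColor(im,cv2.COLOR_BGR2HSV)
c,T=campose("wrist",s); print("cam",T[:3,3])
# rectified orthographic view at z=45: 0.5mm px
def ortho(x0,x1,y0,y1,z,res=0.5):
    xs=np.arange(x1,x0,-res); ys=np.arange(y1,y0,-res)
    X,Y=np.meshgrid(xs,ys,indexing="ij"); q=proj("wrist",np.stack([X.ravel(),Y.ravel(),np.full(X.size,z)],1),s).astype(np.float32)
    return cv2.remap(im,q[:,0].reshape(X.shape),q[:,1].reshape(X.shape),cv2.INTER_CUBIC)
o=ortho(440,740,-230,140,45); cv2.imwrite("pics/o45.png",o); print(o.shape)
g=cv2.cvtColor(o,cv2.COLOR_BGR2GRAY)
hc=cv2.HoughCircles(cv2.medianBlur(g,5),cv2.HOUGH_GRADIENT,1,100,param1=80,param2=25,minRadius=72,maxRadius=92)
if hc is not None:
  for u,v,r in hc[0]: print("circle",740-v*.5,140-u*.5,r*.5)
E
```

```text
cam [590.9810325   71.05923749 493.89636571]
(600, 740, 3)
circle 558.25 50.75 39.7
circle 550.75 -59.25 42.85
circle 648.75 44.75 42.8
circle 640.75 -65.75 39.85
```

View pics/o45.png

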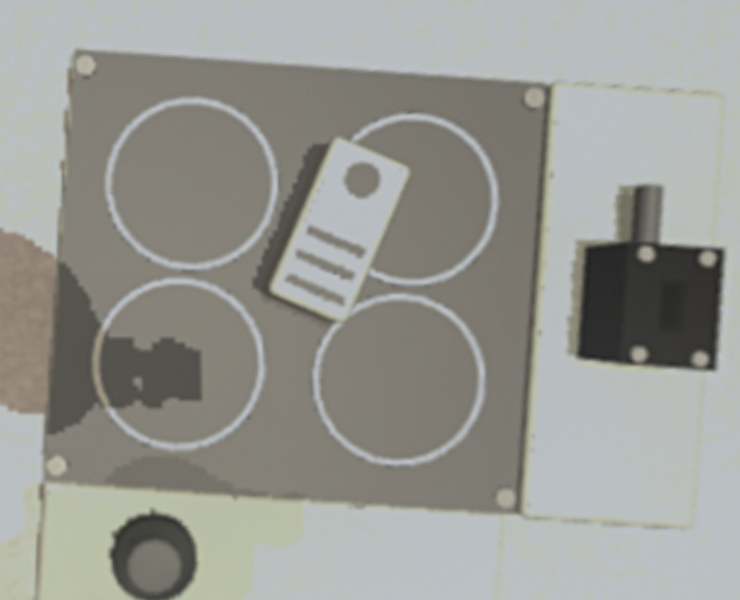

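```bash
python3 - <<'E'
from h import *
s=read_state()
im=cv2.imread("pics/w1.png")
h=cv2.cvtColor(im,cv2.COLOR_BGR2HSV)
for c,st in orange(im,300): print(c.round(1),st,cast("wrist",c,52,s)[0].round(1))
print(h[152,587],h[140,580],im[152,587])
m=cv2.inRange(h,(8,60,90),(22,200,255)); m[:, :540]=0; m[:90]=0;m[200:]=0
ct=max(cv2.findContours(m,cv2.RETR_EXTERNAL,cv2.CHAIN_APPROX_NONE)[0],key=cv2.contourArea)
w=cast("wrist",ct[:,0].astype(float),2,s)[:,:2].astype(np.float32)
print("mat",cv2.minEnclosingCircle(w),cv2.fitEllipse(w))
cr=im[200:310,530:640]; cv2.imwrite("pics/g1.png",cv2.resize(cr,None,fx=5,fy=5,interpolation=cv2.INTER_CUBIC))
inc([621,-22,170],-114.4); 
E
```

```text
[186.9 144.3] [ 168  124   39   42 1267] [575.3 235.6  52. ]
[108.6 171.1] [  92  153   35   38 1058] [548.6 353.9  52. ]
[  4.1 216.8] [  0 197  11  37 305] [492.6 588.3  52. ]
[114.6 239. ] [ 98 221  34  37 963] [453.8 358.2  52. ]
[194.2 243. ] [ 176  223   38   40 1141] [447.9 236.   52. ]
[ 15 136 174] [ 15 137 171] [ 81 127 174]
mat ((580.484375, -352.7680358886719), 60.237091064453125) ((580.56689453125, -352.6717224121094), (118.14286041259766, 118.33094024658203), 169.5381622314453)
inc m [0.1083 0.0942 0.1601] turn 24.32238578176255 cur yaw -90.08 j6 63.9
```

View pics/g1.png

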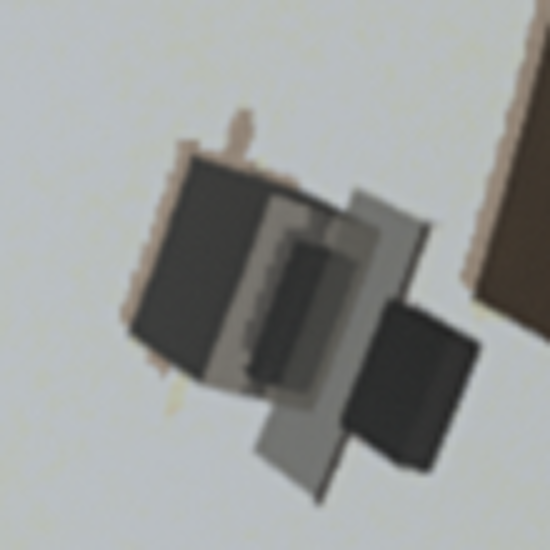

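>>> jog_arm(
  increments=[
    [0.05, 0.045, 0.06, 10],
    [0.108, 0.094, 0.12, 20],
    [0.108, 0.094, 0.16, 24.3],
    [0.108, 0.094, 0.16, 24.3],
    [0.108, 0.094, 0.16, 24.3],
    [0.108, 0.094, 0.16, 24.3],
  ],
)

```text
clock: 2.45
position: [621.2, -20.3, 171.8]
ee_rot: [0.978, -0.21, 0.001, 0.0]
contact_force: [-0.2, -0.4, -0.0]
gripper_width: 85.7
```

```bash
python3 - <<'E'
from h import *
s,im=snap("wrist","w2");inc([621,-22,70],-114.4)
E
```

```text
inc m [1.000e-04 1.700e-03 1.024e-01] turn 0.1538440381083035 cur yaw -114.25 j6 52.7
```

View pics/w2.png

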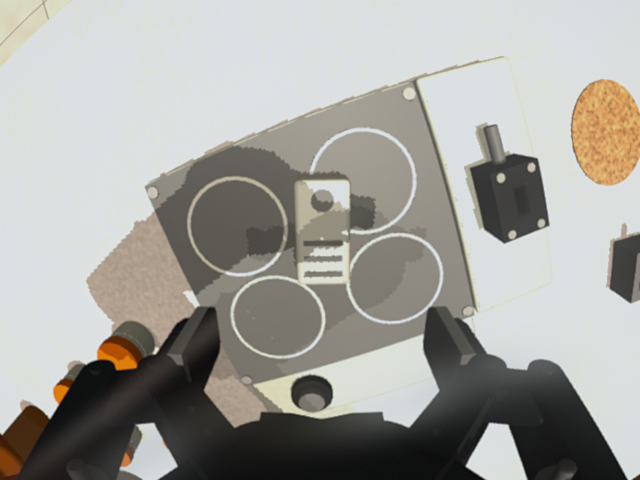

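```bash
python3 - <<'E'
from h import *
s=read_state()
p=cast("wrist",[(296,179),(350,179),(348,284),(299,284)],80,s)[:,:2];print(p,p.mean(0))
d=(p[0]+p[1]-p[2]-p[3]);print(np.degrees(np.arctan2(d[1],d[0])))
h=cast("wrist",[(236,226),(363,180),(278,317),(394,279)],45,s);print(h.round(1),h.mean(0))
inc([*p.mean(0),70],-114.4)
E
```

```text
[[666.8588046  -22.93412888]
 [651.4880244  -57.14808668]
 [579.16608704 -24.86045666]
 [594.35938984   8.88943128]] [622.96807647 -24.01331024]
-23.878567771077066
[[649.3  43.1  45. ]
 [641.1 -66.8  45. ]
 [559.3  48.8  45. ]
 [551.3 -59.1  45. ]] [600.24165905  -8.48680029  45.        ]
inc m [0.0027 0.0028 0.1024] turn 0.1538440381083035 cur yaw -114.25 j6 52.7
```

>>> jog_arm(
  increments=[
    [0.002, 0.003, 0.05, 0],
    [0.002, 0.003, 0.1, 0],
    [0.002, 0.003, 0.103, 0],
    [0.002, 0.003, 0.103, 0],
  ],
)

```text
clock: 3.0
position: [623.9, -23.3, 72.2]
ee_rot: [0.978, -0.209, 0.003, -0.0]
contact_force: [-0.8, -0.2, 0.1]
gripper_width: 85.4
```

>>> jog_arm(
  increments=[
    [0, 0, 0, 0],
    [0, 0, 0, 0],
    [0, 0, 0, 0],
    [0, 0, 0, 0],
    [0, 0, 0, 0],
    [0, 0, 0, 0],
  ],
  hand=-1,
)

```text
clock: 3.75
position: [623.9, -23.3, 72.1]
ee_rot: [0.978, -0.209, 0.003, -0.0]
contact_force: [-0.2, -0.5, 0.4]
gripper_width: -0.2
```

>>> jog_arm(
  increments=[
    [0, 0, -0.03, 0],
    [0, 0, -0.08, 0],
    [0, 0, -0.13, 0],
    [0, 0, -0.13, 0],
  ],
)

```text
clock: 4.25
position: [625.8, -23.1, 207.5]
ee_rot: [0.978, -0.209, 0.008, -0.002]
contact_force: [0.7, 0.0, -0.9]
gripper_width: 0.0
```

```bash
python3 - <<'E'
from h import *
s,im=snap("wrist","w3");inc([579.5,-353,200],-114.4)
E
```

```text
inc m [0.0944 0.3193 0.0037] turn 0.24117763951261395 cur yaw -114.16 j6 53.0
```

View pics/w3.png

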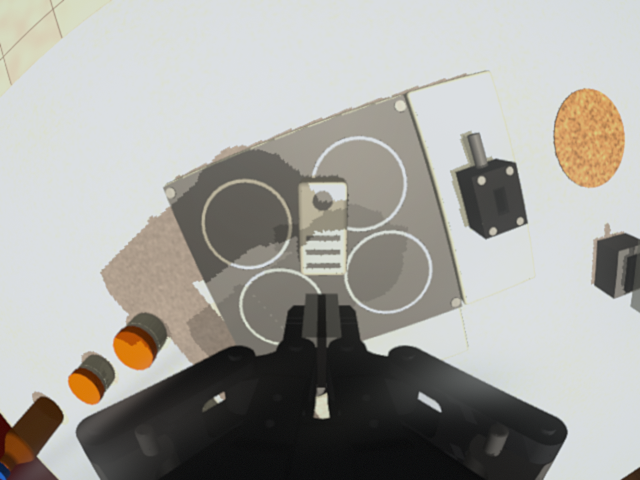

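The jaws shut fully at z 72 and the block didn't move, so they passed over it. I'll check the true fingertip height with the side camera.

```bash
python3 - <<'E'
from h import *
s,im=snap("side","s1")
p=s["position"]; print(p)
for dz in(-17,0,20,54): print(dz,proj("side",p+[0,0,dz]).round(1),proj("top",p+[0,0,dz]).round(1))
q=proj("side",p)[0].astype(int); print(q)
cr=im[q[1]-70:q[1]+50,q[0]-80:q[0]+80]; cv2.imwrite("pics/s1c.png",cv2.resize(cr,None,fx=5,fy=5,interpolation=cv2.INTER_CUBIC))
E
```

```text
[623.98847181 -23.02910345 204.33341391]
-17 [[349.7 187.5]] [[334.8 186.8]]
0 [[350.  182.8]] [[334.9 185.3]]
20 [[350.3 177.2]] [[335.1 183.4]]
54 [[350.8 167.4]] [[335.3 180.1]]
[349 182]
```

View pics/s1c.png

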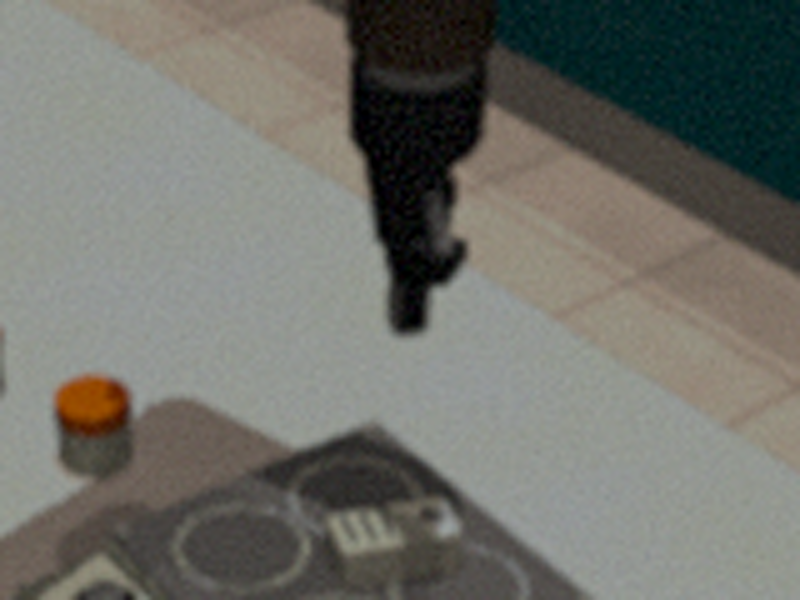

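The side view shows the shut fingertips at about row 178, where the stated geometry predicts 187. The tips therefore sit about 16 mm behind the TCP instead of 17 mm ahead, and the wrist view agrees. I'll go lower, watching the force.

>>> jog_arm(
  increments=[
    [0, 0, 0.05, 0],
    [0, 0, 0.1, 0],
    [0, 0, 0.12, 0],
    [0, 0, 0.12, 0],
    [0, 0, 0.12, 0],
    [0, 0, 0.12, 0],
  ],
  hand=1,
)

```text
clock: 5.1
position: [624.4, -23.0, 83.5]
ee_rot: [0.978, -0.209, 0.005, -0.001]
contact_force: [-0.6, -0.0, 0.7]
gripper_width: 85.6
```

>>> jog_arm(
  increments=[
    [0, 0, 0.015, 0],
    [0, 0, 0.03, 0],
    [0, 0, 0.045, 0],
    [0, 0, 0.05, 0],
    [0, 0, 0.05, 0],
  ],
)

```text
clock: 5.72
position: [624.7, -23.1, 32.8]
ee_rot: [0.978, -0.209, 0.004, -0.001]
contact_force: [0.3, 0.4, 0.6]
gripper_width: 85.6
```

```bash
python3 - <<'E'
from h import *
s,im=snap("wrist","w4");inc([623,-24,33],-114.4)
E
```

```text
inc m [-0.0015  0.0018  0.0004] turn 0.24686719451068484 cur yaw -114.15 j6 53.0
```

View pics/w4.png

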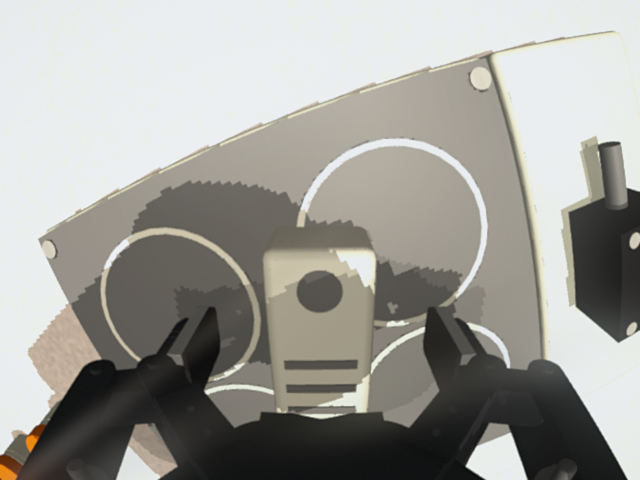

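The block is centred between the fingers (columns 263 to 377) and no contact force shows. Closing.

>>> jog_arm(
  increments=[
    [0, 0, 0, 0],
    [0, 0, 0, 0],
    [0, 0, 0, 0],
    [0, 0, 0, 0],
    [0, 0, 0, 0],
  ],
  hand=-1,
)

```text
clock: 6.4
position: [625.7, -22.8, 34.1]
ee_rot: [0.978, -0.209, 0.005, -0.001]
contact_force: [-0.4, 1.3, 4.2]
gripper_width: 39.3
```

>>> jog_arm(
  increments=[
    [0, 0, -0.02, 0],
    [0, 0, -0.07, 0],
    [0, 0, -0.12, 0],
    [0, 0, -0.14, 0],
    [0, 0, -0.14, 0],
  ],
)

```text
clock: 7.02
position: [624.5, -22.7, 175.2]
ee_rot: [0.978, -0.209, 0.006, -0.002]
contact_force: [-0.7, 0.1, -1.6]
gripper_width: 38.8
```

```bash
python3 - <<'E'
from h import *
s,im=snap("wrist","w5");inc([579.5,-353,172],-114.4)
E
```

```text
inc m [0.0951 0.3192 0.0005] turn 0.23293617007834655 cur yaw -114.17 j6 53.0
```

View pics/w5.png

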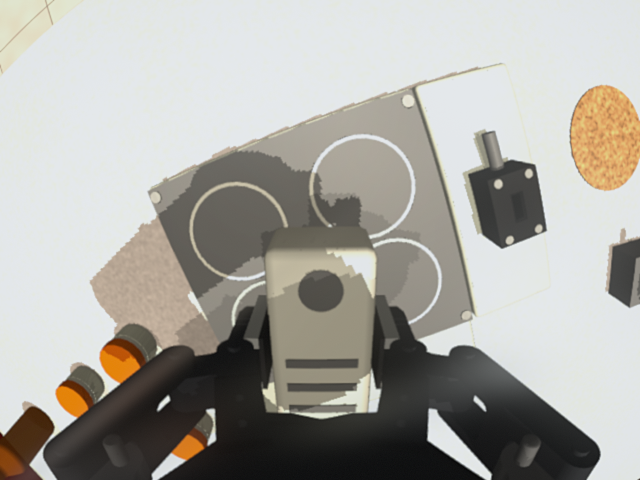

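Block is gripped at 39 mm and lifted. Carrying it to the mat.

>>> jog_arm(
  increments=[
    [0.095, 0.319, 0, 0],
    [0.095, 0.319, 0, 0],
    [0.095, 0.319, 0, 0],
    [0.095, 0.319, 0, 0],
    [0.095, 0.319, 0, 0],
    [0.095, 0.319, 0, 0],
    [0.095, 0.319, 0, 0],
    [0.095, 0.319, 0, 0],
  ],
)

```text
clock: 8.07
position: [579.3, -351.4, 171.2]
ee_rot: [0.978, -0.209, 0.004, -0.002]
contact_force: [-0.9, 0.8, -1.8]
gripper_width: 39.0
```

```bash
python3 - <<'E'
from h import *
inc([580,-353,10],-114.4)
E
```

```text
inc m [0.0003 0.002  0.1612] turn 0.28069116229390545 cur yaw -114.12 j6 83.7
```

>>> jog_arm(
  increments=[
    [0, 0.002, 0.05, 0],
    [0, 0.002, 0.1, 0],
    [0, 0.002, 0.14, 0],
    [0, 0.002, 0.16, 0],
    [0, 0.002, 0.16, 0],
  ],
)

```text
clock: 8.7
position: [578.8, -350.7, 9.1]
ee_rot: [0.978, -0.208, 0.001, -0.002]
contact_force: [-0.7, 0.0, -1.2]
gripper_width: 38.6
```

>>> jog_arm(
  increments=[
    [0, 0, 0.006, 0],
    [0, 0, 0.011, 0],
    [0, 0, 0.015, 0],
    [0, 0, 0.015, 0],
  ],
)

```text
clock: 9.2
position: [578.8, -350.6, -6.0]
ee_rot: [0.978, -0.208, 0.001, -0.002]
contact_force: [0.6, -0.1, -1.5]
gripper_width: 38.6
```

>>> jog_arm(
  increments=[
    [0, 0, 0.001, 0],
    [0, 0, 0.002, 0],
    [0, 0, 0.003, 0],
    [0, 0, 0.003, 0],
  ],
)

```text
clock: 9.7
position: [578.8, -350.7, -8.6]
ee_rot: [0.978, -0.208, 0.001, -0.002]
contact_force: [-0.8, 0.7, 0.4]
gripper_width: 38.7
```

>>> jog_arm(
  increments=[
    [0, 0, 0, 0],
    [0, 0, 0, 0],
    [0, 0, 0, 0],
    [0, 0, -0.03, 0],
    [0, 0, -0.08, 0],
    [0, 0, -0.14, 0],
    [0, 0, -0.2, 0],
    [0, 0, -0.26, 0],
    [0, 0, -0.26, 0],
  ],
  hand=1,
)

```text
clock: 10.82
position: [580.4, -353.2, 258.9]
ee_rot: [0.978, -0.208, 0.008, -0.001]
contact_force: [-0.4, -0.9, 0.1]
gripper_width: 85.2
```

```bash
python3 - <<'E'
from h import *
s,im=snap("wrist","w6");inc([446.5,236,250],-90)
E
```

```text
inc m [-0.3602 -0.4833  0.0046] turn -24.001740993269493 cur yaw -114.0 j6 83.8
```

View pics/w6.png

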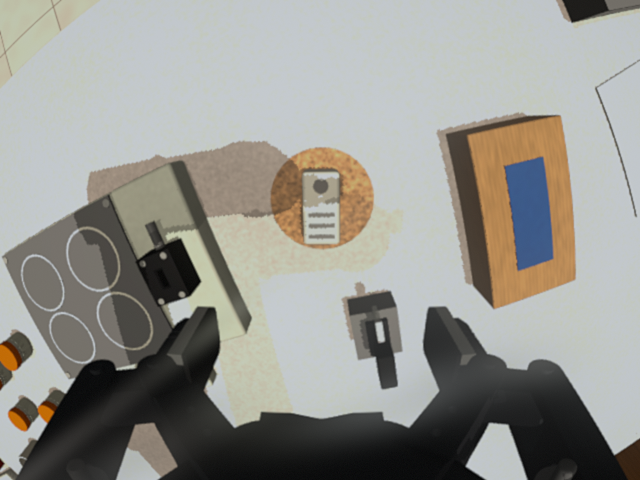

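The block lies on the mat, its top at about (321,207) against the mat centre (322,198). Now on to the jars.

>>> jog_arm(
  increments=[
    [-0.36, -0.483, 0.004, -24],
    [-0.36, -0.483, 0.004, -24],
    [-0.36, -0.483, 0.004, -24],
    [-0.36, -0.483, 0.004, -24],
    [-0.36, -0.483, 0.004, -24],
    [-0.36, -0.483, 0.004, -24],
    [-0.36, -0.483, 0.004, -24],
    [-0.36, -0.483, 0.004, -24],
    [-0.36, -0.483, 0.004, -24],
    [-0.36, -0.483, 0.004, -24],
  ],
)

```text
clock: 12.12
position: [444.9, 237.6, 248.9]
ee_rot: [1.0, 0.001, 0.004, -0.0]
contact_force: [0.9, 0.6, -0.7]
gripper_width: 85.2
```

>>> jog_arm(
  increments=[
    [0, 0, 0, 0],
    [0, 0, 0, 0],
  ],
)

```text
clock: 12.38
position: [444.2, 237.0, 247.5]
ee_rot: [1.0, 0.001, 0.002, 0.001]
contact_force: [0.6, 0.1, 0.2]
gripper_width: 85.3
```

```bash
cat >> h.py <<'E'
def jars(n,s,im,z=52):
    for c,st in orange(im,300 if n=="wrist" else 80):
        p=cast(n,c,z,s)[0]
        if p[1]<450: print(n,c.round(0),p.round(1),st[2:4])
E
python3 - <<'E'
from h import *
s,im=snap("wrist","w7"); jars("wrist",s,im)
w=cv2.imread("pics/w6.png")
s,im=snap("top","t7"); jars("top",s,im)
inc([446.5,236,60],-94)
E
```

```text
wrist [320.  74.] [574.5 236.6  52. ] [55 53]
wrist [198. 106.] [548.  356.5  52. ] [50 51]
wrist [198. 200.] [452.6 361.4  52. ] [48 51]
wrist [319. 204.] [447.6 237.3  52. ] [52 51]
top [237. 215.] [572.  235.4  52. ] [18 19]
top [234. 263.] [442. 236.  52.] [18 16]
inc m [0.0005 0.0003 0.1883] turn 4.046539515485648 cur yaw -89.95 j6 43.3
```

View pics/w7.png

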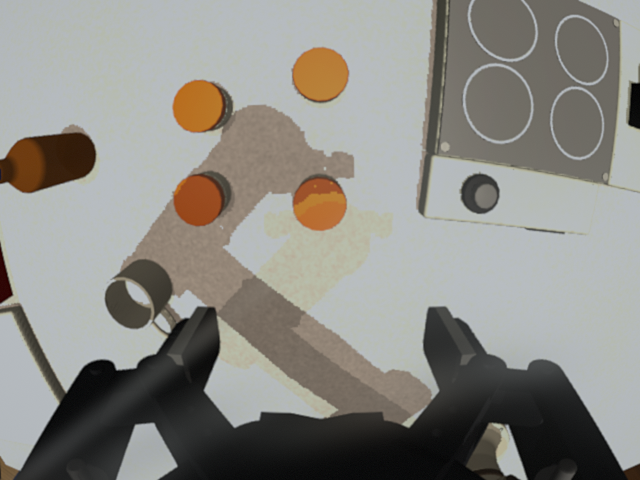

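>>> jog_arm(
  increments=[
    [0.003, 0, 0.06, 4],
    [0.003, 0, 0.12, 4],
    [0.003, 0, 0.18, 4],
    [0.003, 0, 0.22, 4],
    [0.003, 0, 0.242, 4],
    [0.003, 0, 0.242, 4],
  ],
)

```text
clock: 13.22
position: [448.8, 234.2, 4.8]
ee_rot: [0.999, -0.035, 0.002, 0.002]
contact_force: [-0.1, -0.3, 0.1]
gripper_width: 85.2
```

>>> jog_arm(
  increments=[
    [0, 0, 0, 0],
    [0, 0, 0, 0],
    [0, 0, 0, 0],
    [0, 0, 0, 0],
    [0, 0, 0, 0],
  ],
  hand=-1,
)

```text
clock: 13.85
position: [449.9, 234.9, 6.6]
ee_rot: [0.999, -0.035, 0.003, 0.001]
contact_force: [0.4, -1.2, 7.3]
gripper_width: 52.1
```

>>> jog_arm(
  increments=[
    [0, 0, -0.02, 0],
    [0, 0, -0.07, 0],
    [0, 0, -0.12, 0],
    [0, 0, -0.14, 0],
    [0, 0, -0.14, 0],
  ],
)

```text
clock: 14.48
position: [449.7, 235.9, 148.6]
ee_rot: [0.999, -0.035, 0.005, -0.001]
contact_force: [-0.5, -0.1, -1.4]
gripper_width: 51.9
```

```bash
python3 - <<'E'
from h import *
s,im=snap("wrist","w8"); jars("wrist",s,im)
inc([649,44,146],-94)
E
```

```text
wrist [306.  63.] [574.4 236.3  52. ] [75 72]
wrist [150. 121.] [548.  355.3  52. ] [65 68]
wrist [163. 242.] [453.9 358.8  52. ] [63 66]
wrist [320. 341.] [359.6 241.9  52. ] [137 122]
inc m [0.2133 0.1765 0.0023] turn -0.058802588572220316 cur yaw -94.06 j6 39.5
```

View pics/w8.png

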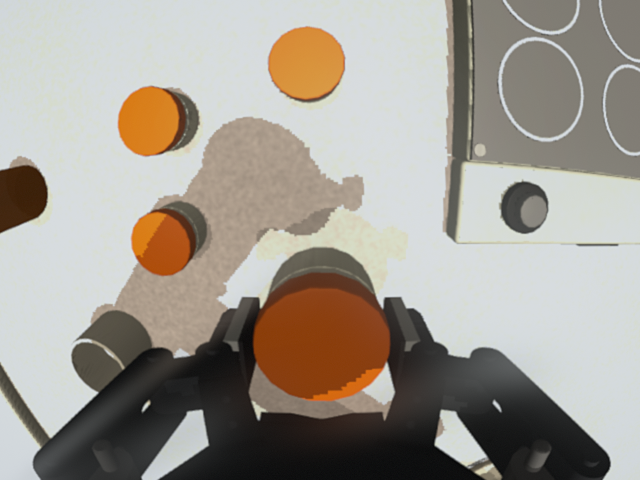

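```bash
python3 - <<'E'
from h import *
s=read_state(); im=cv2.imread("pics/w8.png")
print(s["position"]); jars("wrist",s,im,s["position"][2]+45.4)
E
```

```text
[448.7536568  235.16436973 146.85069631]
wrist [306.  63.] [547.1 231.5 192.3] [75 72]
wrist [150. 121.] [535.1 285.6 192.3] [65 68]
wrist [ 18. 197.] [516.8 356.1 192.3] [45 65]
wrist [163. 242.] [492.3 287.2 192.3] [63 66]
wrist [320. 341.] [449.2 234.  192.3] [137 122]
```

>>> jog_arm(
  increments=[
    [0.213, 0.1765, 0, 0],
    [0.213, 0.1765, 0, 0],
    [0.213, 0.1765, 0, 0],
    [0.213, 0.1765, 0, 0],
    [0.213, 0.1765, 0, 0],
    [0.213, 0.1765, 0, 0],
    [0.213, 0.1765, 0, 0],
  ],
)

```text
clock: 15.4
position: [647.4, 44.2, 146.4]
ee_rot: [0.999, -0.035, 0.001, 0.001]
contact_force: [0.4, 0.6, -0.7]
gripper_width: 52.2
```

```bash
python3 - <<'E'
from h import *
inc([649,44,53],-94)
E
```

```text
inc m [ 0.0013 -0.0001  0.0934] turn -0.062100440816323044 cur yaw -94.06 j6 67.7
```

>>> jog_arm(
  increments=[
    [0.001, 0, 0.05, 0],
    [0.001, 0, 0.08, 0],
    [0.001, 0, 0.09, 0],
    [0.001, 0, 0.094, 0],
    [0.001, 0, 0.094, 0],
  ],
)

```text
clock: 16.02
position: [649.4, 44.5, 53.7]
ee_rot: [0.999, -0.035, 0.003, 0.0]
contact_force: [-0.1, -0.6, -0.0]
gripper_width: 52.2
```

>>> jog_arm(
  increments=[
    [0, 0, 0.001, 0],
    [0, 0, 0.002, 0],
    [0, 0, 0.002, 0],
  ],
)

```text
clock: 16.4
position: [649.5, 44.5, 52.0]
ee_rot: [0.999, -0.035, 0.003, 0.0]
contact_force: [0.1, 0.4, -1.2]
gripper_width: 52.3
```

>>> jog_arm(
  increments=[
    [0, 0, 0, 0],
    [0, 0, 0, 0],
    [0, 0, 0, 0],
    [0, 0, -0.02, 0],
    [0, 0, -0.07, 0],
    [0, 0, -0.13, 0],
    [0, 0, -0.15, 0],
  ],
  hand=1,
)

```text
clock: 17.27
position: [650.7, 44.9, 207.3]
ee_rot: [0.999, -0.035, 0.007, -0.001]
contact_force: [0.1, 0.1, -0.6]
gripper_width: 85.2
```

```bash
python3 - <<'E'
from h import *
s,im=snap("wrist","w9"); jars("wrist",s,im,52); jars("wrist",s,im,97)
inc([574,236,200],-94)
E
```

```text
wrist [322. 235.] [635.   44.3  52. ] [67 67]
wrist [146. 299.] [579.2 231.2  52. ] [48 49]
wrist [ 69. 320.] [552.7 349.9  52. ] [38 42]
wrist [322. 235.] [647.8  43.4  97. ] [67 67]
wrist [146. 299.] [599.8 204.   97. ] [48 49]
wrist [ 69. 320.] [577.1 306.   97. ] [38 42]
inc m [-0.0904 -0.1853  0.0075] turn 0.015383599687282867 cur yaw -93.98 j6 67.7
```

View pics/w9.png

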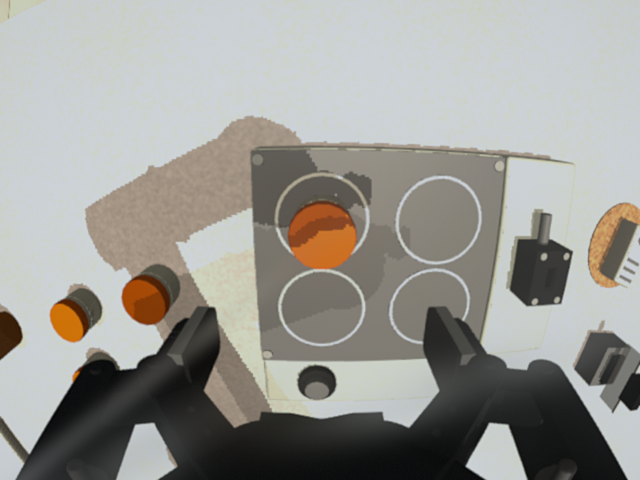

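Jar 1 stands in the far-left circle. The cap measures (647.8, 43.4) and the spot is (649, 44). Next jar.

>>> jog_arm(
  increments=[
    [-0.09, -0.185, 0, 0],
    [-0.09, -0.185, 0, 0],
    [-0.09, -0.185, 0, 0],
    [-0.09, -0.185, 0, 0],
    [-0.09, -0.185, 0, 0],
    [-0.09, -0.185, 0.05, 0],
    [-0.09, -0.185, 0.09, 0],
    [-0.09, -0.185, 0.09, 0],
  ],
)

```text
clock: 18.32
position: [574.0, 232.7, 113.7]
ee_rot: [0.999, -0.036, 0.004, 0.002]
contact_force: [-0.3, 0.7, 0.4]
gripper_width: 85.3
```

```bash
python3 - <<'E'
from h import *
s,im=snap("wrist","w10"); jars("wrist",s,im)
inc([574.2,236,6],-94)
E
```

```text
wrist [609. 139.] [645.4   9.   52. ] [64 84]
wrist [301. 231.] [588.1 243.   52. ] [70 54]
wrist [326. 265.] [564.1 228.9  52. ] [67 49]
wrist [154. 291.] [552.  353.4  52. ] [70 71]
inc m [-0.0033 -0.002   0.1105] turn -0.0828802962712274 cur yaw -94.08 j6 48.3
```

>>> jog_arm(
  increments=[
    [-0.001, -0.003, 0.05, 0],
    [-0.001, -0.003, 0.09, 0],
    [-0.001, -0.003, 0.108, 0],
    [-0.001, -0.003, 0.108, 0],
  ],
)

```text
clock: 18.88
position: [577.4, 236.7, 9.1]
ee_rot: [0.999, -0.036, 0.007, 0.001]
contact_force: [-0.7, 0.2, 0.6]
gripper_width: 85.6
```

>>> jog_arm(
  increments=[
    [0, 0, 0, 0],
    [0, 0, 0, 0],
    [0, 0, 0, 0],
    [0, 0, 0, 0],
    [0, 0, 0, 0],
  ],
  hand=-1,
)

```text
clock: 19.5
position: [579.1, 237.8, 11.7]
ee_rot: [0.999, -0.035, 0.009, -0.001]
contact_force: [-0.8, -0.3, 6.1]
gripper_width: 52.1
```

>>> jog_arm(
  increments=[
    [0, 0, -0.02, 0],
    [0, 0, -0.07, 0],
    [0, 0, -0.12, 0],
    [0, 0, -0.14, 0],
    [0, 0, -0.14, 0],
  ],
)

```text
clock: 20.12
position: [577.2, 238.3, 154.0]
ee_rot: [0.999, -0.035, 0.011, -0.002]
contact_force: [0.3, 0.2, -3.5]
gripper_width: 52.2
```

```bash
python3 - <<'E'
from h import *
s,im=snap("wrist","w11"); jars("wrist",s,im);  jars("wrist",s,im,s["position"][2]+45.4)
inc([558.7,50,146],-94)
inc([641,-66,146],-94)
E
```

```text
wrist [581. 141.] [645.8  12.9  52. ] [62 73]
wrist [180. 276.] [551.3 354.4  52. ] [62 63]
wrist [321. 335.] [491.8 243.8  52. ] [133 118]
wrist [581. 141.] [648.7 132.9 199.4] [62 73]
wrist [180. 276.] [606.3 286.2 199.4] [62 63]
wrist [321. 335.] [579.6 236.5 199.4] [133 118]
wrist [ 34. 323.] [584.8 373.6 199.4] [78 92]
inc m [-0.0042  0.1885  0.0052] turn -0.05302093076716119 cur yaw -94.05 j6 48.0
inc m [0.0861 0.2984 0.0066] turn -0.05302093076716119 cur yaw -94.05 j6 48.0
```

View pics/w11.png

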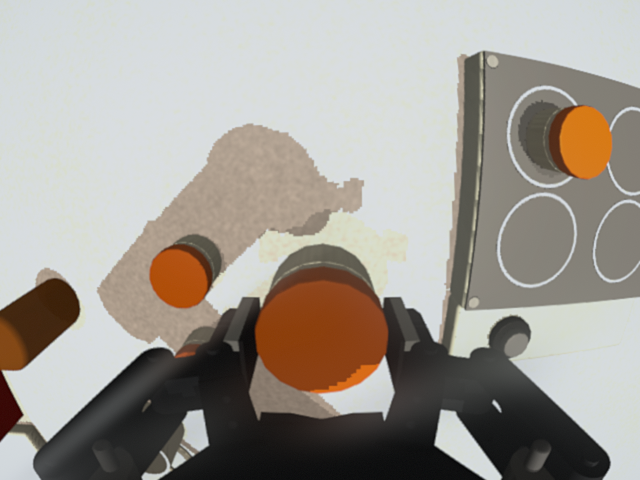

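>>> jog_arm(
  increments=[
    [0.085, 0.298, 0, 0],
    [0.085, 0.298, 0, 0],
    [0.085, 0.298, 0, 0],
    [0.085, 0.298, 0, 0],
    [0.085, 0.298, 0, 0],
    [0.085, 0.298, 0, 0],
    [0.085, 0.298, 0, 0],
  ],
)

```text
clock: 21.05
position: [638.8, -65.8, 150.5]
ee_rot: [0.999, -0.036, 0.008, -0.001]
contact_force: [1.0, -0.1, -1.5]
gripper_width: 51.9
```

```bash
python3 - <<'E'
from h import *
inc([640,-66,58],-94)
print(R.from_quat(read_state()["ee_rot"]).as_matrix().round(4))
E
```

```text
inc m [-0.0001  0.0004  0.0925] turn -0.11604353892730046 cur yaw -94.12 j6 77.3
[[ 0.9973 -0.0718  0.0151]
 [-0.0718 -0.9974  0.0019]
 [ 0.0149 -0.0029 -0.9999]]
```

>>> jog_arm(
  increments=[
    [0, 0, 0.05, 0],
    [0, 0, 0.08, 0],
    [0, 0, 0.089, 0],
    [0, 0, 0.092, 0],
    [0, 0, 0.092, 0],
  ],
)

```text
clock: 21.68
position: [641.1, -65.1, 59.7]
ee_rot: [0.999, -0.035, 0.009, -0.001]
contact_force: [0.2, -0.3, -0.8]
gripper_width: 51.6
```

>>> jog_arm(
  increments=[
    [0, 0, 0.001, 0],
    [0, 0, 0.002, 0],
    [0, 0, 0.002, 0],
  ],
)

```text
clock: 22.05
position: [641.2, -65.2, 58.1]
ee_rot: [0.999, -0.036, 0.009, -0.001]
contact_force: [0.2, 1.1, -0.3]
gripper_width: 51.7
```

>>> jog_arm(
  increments=[
    [0, 0, 0.001, 0],
    [0, 0, 0.002, 0],
    [0, 0, 0.002, 0],
  ],
)

```text
clock: 22.42
position: [641.3, -65.2, 56.7]
ee_rot: [0.999, -0.035, 0.009, -0.001]
contact_force: [-1.7, 0.9, 3.2]
gripper_width: 52.2
```

>>> jog_arm(
  increments=[
    [0, 0, 0, 0],
    [0, 0, 0, 0],
    [0, 0, 0, 0],
    [0, 0, -0.02, 0],
    [0, 0, -0.07, 0],
    [0, 0, -0.13, 0],
    [0, 0, -0.15, 0],
  ],
  hand=1,
)

```text
clock: 23.3
position: [640.6, -65.6, 211.8]
ee_rot: [0.999, -0.035, 0.013, -0.001]
contact_force: [0.5, -0.4, -0.6]
gripper_width: 85.4
```

```bash
python3 - <<'E'
from h import *
s,im=snap("wrist","w12"); jars("wrist",s,im,97)
s,im=snap("top","t12"); jars("top",s,im,52); jars("top",s,im,97)
inc([549,356,200],-94)
E
```

```text
wrist [190. 232.] [648.   40.5  97. ] [63 64]
wrist [321. 234.] [639.3 -66.5  97. ] [66 66]
wrist [ 14. 311.] [574.5 289.1  97. ] [30 38]
wrist [ 35. 371.] [493.5 293.3  97. ] [31 34]
top [310. 186.] [654.2  41.6  52. ] [16 20]
top [350. 191.] [645.7 -66.8  52. ] [20 20]
top [191. 223.] [545.4 355.9  52. ] [19 18]
top [188. 259.] [449.9 360.2  52. ] [20 18]
top [310. 186.] [644.   40.4  97. ] [16 20]
top [350. 191.] [635.7 -65.   97. ] [20 20]
top [191. 223.] [538.2 345.9  97. ] [19 18]
top [188. 259.] [445.3 350.2  97. ] [20 18]
inc m [-0.1209 -0.4139  0.0089] turn -0.04322808612906215 cur yaw -94.04 j6 77.3
```

View pics/w12.png

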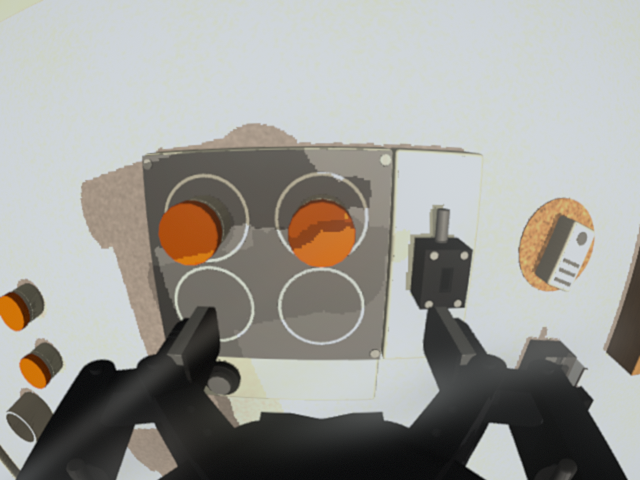

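Jar 2 is in the far-right circle, measured at (639.3, -66.5). Next is jar B.

>>> jog_arm(
  increments=[
    [-0.121, -0.414, 0, 0],
    [-0.121, -0.414, 0, 0],
    [-0.121, -0.414, 0, 0],
    [-0.121, -0.414, 0, 0],
    [-0.121, -0.414, 0, 0],
    [-0.121, -0.414, 0, 0],
    [-0.121, -0.414, 0, 0],
    [-0.121, -0.414, 0, 0],
    [-0.121, -0.414, 0.05, 0],
    [-0.121, -0.414, 0.06, 0],
  ],
)

```text
clock: 24.65
position: [547.9, 353.5, 143.7]
ee_rot: [0.999, -0.036, 0.009, 0.002]
contact_force: [-0.3, -0.4, -1.1]
gripper_width: 85.2
```

>>> jog_arm(
  increments=[
    [0, 0, 0, 0],
  ],
)

```text
clock: 24.78
position: [548.1, 352.4, 143.1]
ee_rot: [0.999, -0.036, 0.008, 0.003]
contact_force: [1.1, -0.3, 0.6]
gripper_width: 85.4
```

```bash
python3 - <<'E'
from h import *
s,im=snap("wrist","w13"); jars("wrist",s,im)
inc([548,356,8],-94);print(R.from_quat(s["ee_rot"]).as_matrix()[:,2].round(3))
E
```

```text
wrist [308. 238.] [549.8 359.7  52. ] [72 69]
wrist [314. 349.] [456.  363.1  52. ] [64 60]
inc m [-0.0026 -0.0041  0.1353] turn -0.16927075761645938 cur yaw -94.17 j6 37.9
[ 0.016 -0.006 -1.   ]
```

View pics/w13.png

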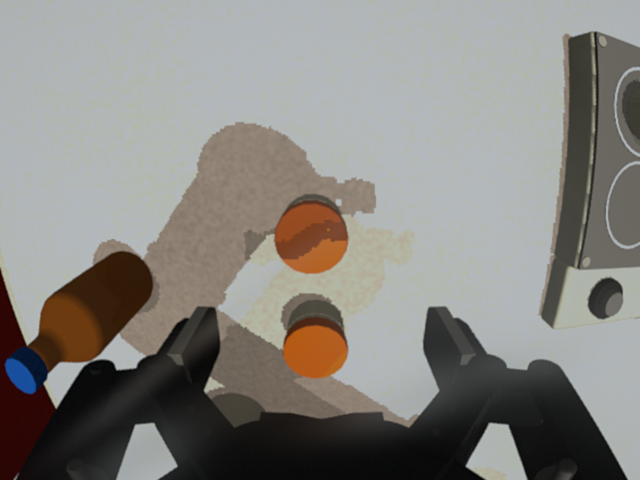

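>>> jog_arm(
  increments=[
    [-0.001, -0.005, 0.05, 0],
    [-0.001, -0.005, 0.1, 0],
    [-0.001, -0.005, 0.13, 0],
    [-0.001, -0.005, 0.135, 0],
    [-0.001, -0.005, 0.135, 0],
  ],
)

```text
clock: 25.45
position: [550.9, 357.5, 10.1]
ee_rot: [0.999, -0.036, 0.009, 0.002]
contact_force: [0.8, 0.2, -0.3]
gripper_width: 85.4
```

>>> jog_arm(
  increments=[
    [0, 0, 0, 0],
    [0, 0, 0, 0],
    [0, 0, 0, 0],
    [0, 0, 0, 0],
    [0, 0, 0, 0],
  ],
  hand=-1,
)

```text
clock: 26.08
position: [552.3, 358.8, 12.8]
ee_rot: [0.999, -0.036, 0.011, 0.0]
contact_force: [-0.1, 0.1, 5.3]
gripper_width: 51.8
```

>>> jog_arm(
  increments=[
    [0, 0, -0.02, 0],
    [0, 0, -0.07, 0],
    [0, 0, -0.12, 0],
    [0, 0, -0.14, 0],
    [0, 0, -0.14, 0],
  ],
)

```text
clock: 26.7
position: [549.7, 359.7, 155.3]
ee_rot: [0.999, -0.036, 0.013, -0.002]
contact_force: [-0.4, -0.2, -1.4]
gripper_width: 51.9
```

```bash
python3 - <<'E'
from h import *
s,im=snap("wrist","w14"); jars("wrist",s,im);  print(s["position"]);jars("wrist",s,im,s["position"][2]+42)
inc([551,-59,150],-94)
E
```

```text
wrist [321. 334.] [465.7 365.2  52. ] [132 120]
[549.7229324  359.70243713 155.27474536]
wrist [321. 334.] [550.7 358.1 197.3] [132 120]
inc m [0.0322 0.4167 0.0031] turn -0.1223474536346032 cur yaw -94.12 j6 37.6
```

>>> jog_arm(
  increments=[
    [0.032, 0.417, 0, 0],
    [0.032, 0.417, 0, 0],
    [0.032, 0.417, 0, 0],
    [0.032, 0.417, 0, 0],
    [0.032, 0.417, 0, 0],
    [0.032, 0.417, 0, 0],
    [0.032, 0.417, 0, 0],
    [0.032, 0.417, 0, 0],
    [0.032, 0.417, 0, 0],
  ],
)

```text
clock: 27.88
position: [549.9, -59.3, 151.7]
ee_rot: [0.999, -0.036, 0.01, -0.0]
contact_force: [0.3, -0.9, -0.5]
gripper_width: 52.1
```

```bash
python3 - <<'E'
from h import *
inc([551,-59,59],-94)
E
```

```text
inc m [-0.0008 -0.0003  0.0927] turn -0.15670581215871948 cur yaw -94.16 j6 74.9
```

>>> jog_arm(
  increments=[
    [0, 0, 0.05, 0],
    [0, 0, 0.08, 0],
    [0, 0, 0.089, 0],
    [0, 0, 0.093, 0],
    [0, 0, 0.093, 0],
  ],
)

```text
clock: 28.5
position: [552.6, -58.8, 59.6]
ee_rot: [0.999, -0.036, 0.011, -0.0]
contact_force: [-0.4, -0.6, -0.4]
gripper_width: 51.8
```

>>> jog_arm(
  increments=[
    [0, 0, 0.001, 0],
    [0, 0, 0.002, 0],
    [0, 0, 0.003, 0],
    [0, 0, 0.003, 0],
  ],
)

```text
clock: 29.0
position: [553.1, -58.8, 57.8]
ee_rot: [0.999, -0.036, 0.012, -0.0]
contact_force: [-2.0, 2.0, 4.5]
gripper_width: 51.8
```

Touching down (4.5 N). Releasing.

>>> jog_arm(
  increments=[
    [0, 0, 0, 0],
    [0, 0, 0, 0],
    [0, 0, 0, 0],
    [0, 0, -0.02, 0],
    [0, 0, -0.07, 0],
    [0, 0, -0.13, 0],
    [0, 0, -0.15, 0],
  ],
  hand=1,
)

```text
clock: 29.88
position: [551.5, -58.8, 212.2]
ee_rot: [0.999, -0.036, 0.015, -0.001]
contact_force: [-0.7, 0.3, -1.6]
gripper_width: 85.3
```

```bash
python3 - <<'E'
from h import *
s,im=snap("wrist","w15"); jars("wrist",s,im,97)
s,im=snap("top","t15"); jars("top",s,im,52); jars("top",s,im,97)
inc([440,355,200],-94)
E
```

```text
wrist [321. 120.] [637.7 -66.2  97. ] [70 69]
wrist [184. 125.] [645.5  40.8  97. ] [65 66]
wrist [321. 233.] [551.1 -60.   97. ] [66 67]
wrist [ 16. 317.] [479.2 294.5  97. ] [31 37]
top [347. 226.] [549.2 -58.6  52. ] [20 17]
top [187. 259.] [449.9 360.6  52. ] [18 18]
top [347. 226.] [541.9 -57.1  97. ] [20 17]
top [187. 259.] [445.3 350.5  97. ] [18 18]
inc m [-0.1406 -0.4047  0.0078] turn -0.0813576181608795 cur yaw -94.08 j6 74.9
```

View pics/w15.png

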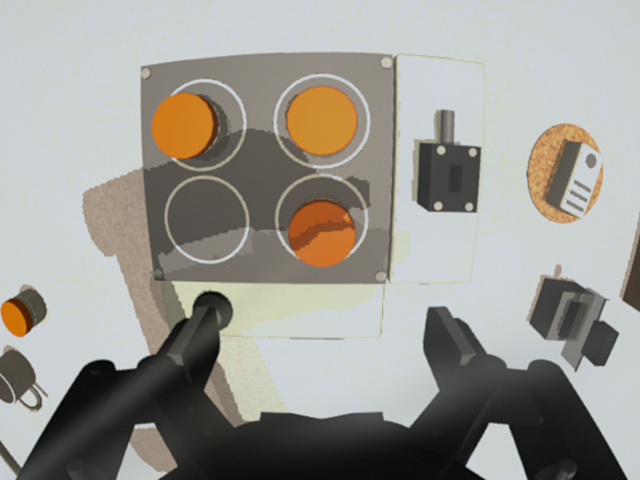

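```bash
python3 - <<'E'
from h import *
print(cast("top",[(150,301),(163,322)],62).round(0),cast("top",[(150,301),(164,324)],30).round(0))
E
```

```text
[[337. 450.  62.]
 [283. 413.  62.]] [[338. 459.  30.]
 [278. 418.  30.]]
```

>>> jog_arm(
  increments=[
    [-0.129, -0.412, 0, 0],
    [-0.129, -0.412, 0, 0],
    [-0.129, -0.412, 0, 0],
    [-0.129, -0.412, 0, 0],
    [-0.129, -0.412, 0, 0],
    [-0.129, -0.412, 0, 0],
    [-0.129, -0.412, 0, 0],
    [-0.129, -0.412, 0, 0],
    [-0.129, -0.412, 0.05, 0],
    [-0.129, -0.412, 0.06, 0],
  ],
)

```text
clock: 31.22
position: [451.7, 358.3, 143.6]
ee_rot: [0.999, -0.036, 0.012, 0.003]
contact_force: [-0.6, -0.2, -0.4]
gripper_width: 85.5
```

>>> jog_arm(
  increments=[
    [0, 0, 0, 0],
  ],
)

```text
clock: 31.35
position: [451.9, 357.4, 143.1]
ee_rot: [0.999, -0.037, 0.011, 0.004]
contact_force: [0.4, 0.2, -0.0]
gripper_width: 85.6
```

```bash
python3 - <<'E'
from h import *
s,im=snap("wrist","w16"); jars("wrist",s,im)
inc([452.5,361,10],-94)
E
```

```text
wrist [301. 227.] [462.5 368.7  52. ] [65 55]
wrist [320. 258.] [438.5 357.1  52. ] [61 35]
inc m [-0.0026 -0.0045  0.1333] turn -0.20726320777208684 cur yaw -94.21 j6 29.7
```

View pics/w16.png

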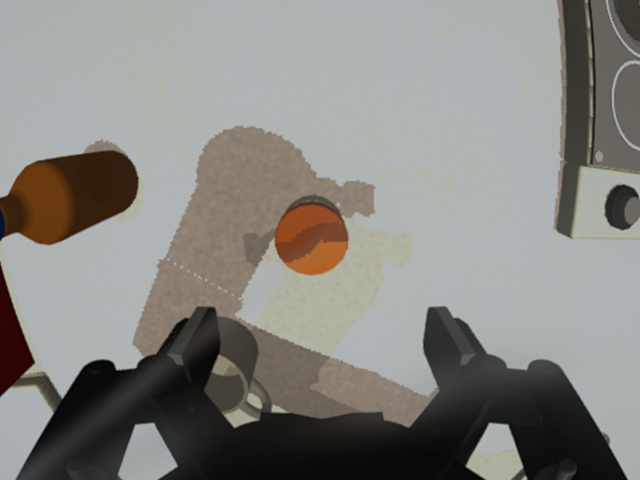

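>>> jog_arm(
  increments=[
    [-0.001, -0.005, 0.05, 0],
    [-0.001, -0.005, 0.1, 0],
    [-0.001, -0.005, 0.13, 0],
    [-0.001, -0.005, 0.135, 0],
    [-0.001, -0.005, 0.135, 0],
  ],
)

```text
clock: 32.02
position: [455.3, 362.4, 9.9]
ee_rot: [0.999, -0.037, 0.012, 0.003]
contact_force: [-0.8, 0.4, 0.2]
gripper_width: 85.3
```

>>> jog_arm(
  increments=[
    [0, 0, 0, 0],
    [0, 0, 0, 0],
    [0, 0, 0, 0],
    [0, 0, 0, 0],
    [0, 0, 0, 0],
  ],
  hand=-1,
)

```text
clock: 32.65
position: [456.4, 363.7, 12.3]
ee_rot: [0.999, -0.036, 0.014, 0.001]
contact_force: [-0.3, 0.5, 6.7]
gripper_width: 51.7
```

>>> jog_arm(
  increments=[
    [0, 0, -0.02, 0],
    [0, 0, -0.07, 0],
    [0, 0, -0.12, 0],
    [0, 0, -0.14, 0],
    [0, 0, -0.14, 0],
  ],
)

```text
clock: 33.28
position: [453.1, 365.0, 154.8]
ee_rot: [0.999, -0.036, 0.015, -0.001]
contact_force: [-0.0, 0.9, -0.7]
gripper_width: 52.0
```

```bash
python3 - <<'E'
from h import *
s,im=snap("wrist","w17"); print(s["position"]);jars("wrist",s,im,s["position"][2]+42)
inc([558.5,50,150],-94)
E
```

```text
[453.12667051 365.04394037 154.78544754]
wrist [320. 335.] [453.3 363.7 196.8] [133 121]
inc m [0.1286 0.3056 0.0062] turn -0.15923435736921476 cur yaw -94.16 j6 29.4
```

>>> jog_arm(
  increments=[
    [0.129, 0.306, 0, 0],
    [0.129, 0.306, 0, 0],
    [0.129, 0.306, 0, 0],
    [0.129, 0.306, 0, 0],
    [0.129, 0.306, 0, 0],
    [0.129, 0.306, 0, 0],
    [0.129, 0.306, 0, 0],
    [0.129, 0.306, 0, 0],
  ],
)

```text
clock: 34.33
position: [558.0, 49.8, 155.0]
ee_rot: [0.999, -0.036, 0.013, 0.001]
contact_force: [-0.9, -0.3, -0.8]
gripper_width: 51.8
```

```bash
python3 - <<'E'
from h import *
inc([558.5,50,59],-94)
E
```

```text
inc m [-0.0019 -0.0003  0.096 ] turn -0.1541395125727263 cur yaw -94.15 j6 63.3
```

>>> jog_arm(
  increments=[
    [-0.001, 0, 0.05, 0],
    [-0.002, 0, 0.08, 0],
    [-0.002, 0, 0.092, 0],
    [-0.002, 0, 0.096, 0],
    [-0.002, 0, 0.096, 0],
  ],
)

```text
clock: 34.95
position: [559.2, 50.4, 59.9]
ee_rot: [0.999, -0.036, 0.014, 0.0]
contact_force: [-0.4, 0.2, -0.9]
gripper_width: 51.6
```

>>> jog_arm(
  increments=[
    [0, 0, 0.001, 0],
    [0, 0, 0.002, 0],
    [0, 0, 0.003, 0],
    [0, 0, 0.003, 0],
  ],
)

```text
clock: 35.45
position: [559.6, 50.4, 57.4]
ee_rot: [0.999, -0.036, 0.014, 0.0]
contact_force: [-1.0, 1.1, 1.4]
gripper_width: 52.1
```

>>> jog_arm(
  increments=[
    [0, 0, 0, 0],
    [0, 0, 0, 0],
    [0, 0, 0, 0],
    [0, 0, -0.02, 0],
    [0, 0, -0.07, 0],
    [0, 0, -0.13, 0],
    [0, 0, -0.19, 0],
    [0, 0, -0.24, 0],
    [0, 0, -0.24, 0],
  ],
  hand=1,
)

```text
clock: 36.58
position: [554.9, 51.2, 302.6]
ee_rot: [0.999, -0.036, 0.019, -0.001]
contact_force: [-0.7, -0.3, -0.1]
gripper_width: 85.4
```

```bash
python3 - <<'E'
from h import *
s,im=snap("wrist","w18"); jars("wrist",s,im,97)
s,im=snap("top","t18"); jars("top",s,im,52); jars("top",s,im,97)
inc([430,-290,280],-94)
E
```

```text
wrist [429. 125.] [637.9 -64.9  97. ] [49 51]
wrist [275. 139.] [632.4  91.4  97. ] [52 52]
wrist [322. 210.] [556.4  49.3  97. ] [50 51]
wrist [426. 209.] [550.7 -58.6  97. ] [48 49]
top [350. 191.] [644.6 -66.3  52. ] [19 19]
top [305. 221.] [560.8  51.9  52. ] [19 20]
top [347. 224.] [554.4 -59.9  52. ] [19 19]
top [350. 191.] [634.6 -64.6  97. ] [19 19]
top [305. 221.] [553.1  50.3  97. ] [19 20]
top [347. 224.] [546.9 -58.3  97. ] [19 19]
inc m [-0.0982  0.3488  0.014 ] turn -0.10529231416663265 cur yaw -94.11 j6 63.3
```

View pics/w18.png

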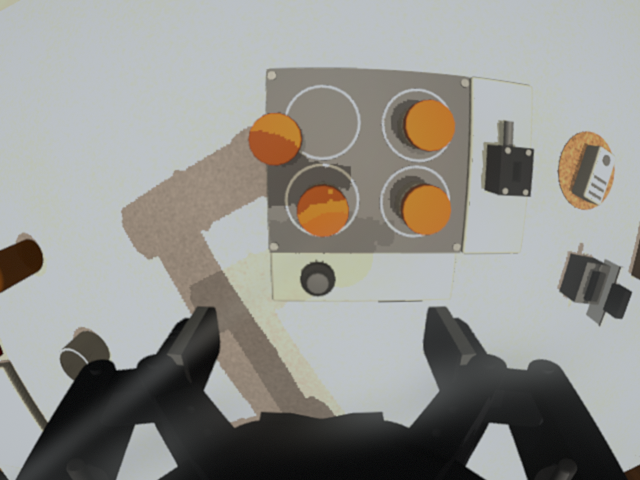

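The knock has happened: the far-left jar now stands at about (632, 91), cap at pixel (275,139) with part of it past the circle. The other three are in place. I'll put it back.

```bash
python3 - <<'E'
from h import *
inc([632,91,160],-94)
E
```

```text
inc m [ 0.0726 -0.0455  0.1394] turn -0.10529231416663265 cur yaw -94.11 j6 63.3
```

>>> jog_arm(
  increments=[
    [0.0726, -0.0455, 0.0, 0],
    [0.0726, -0.0455, 0.03, 0],
    [0.0726, -0.0455, 0.09, 0],
    [0.0726, -0.0455, 0.14, 0],
    [0.0726, -0.0455, 0.14, 0],
  ],
)

```text
clock: 37.3
position: [628.2, 89.7, 152.8]
ee_rot: [0.999, -0.036, 0.007, 0.002]
contact_force: [-0.0, 0.7, 1.2]
gripper_width: 85.4
```

```bash
python3 - <<'E'
from h import *
s,im=snap("wrist","w19"); jars("wrist",s,im,97)
inc([632,91,57],-94)
E
```

```text
wrist [539. 223.] [638.9 -64.1  97. ] [61 73]
wrist [317. 245.] [635.1  90.4  97. ] [83 83]
wrist [515. 332.] [554. -55.  97.] [63 61]
wrist [381. 342.] [560.4  50.5  97. ] [74 70]
inc m [-0.0013 -0.001   0.1   ] turn -0.09173048895335967 cur yaw -94.09 j6 62.5
```

View pics/w19.png

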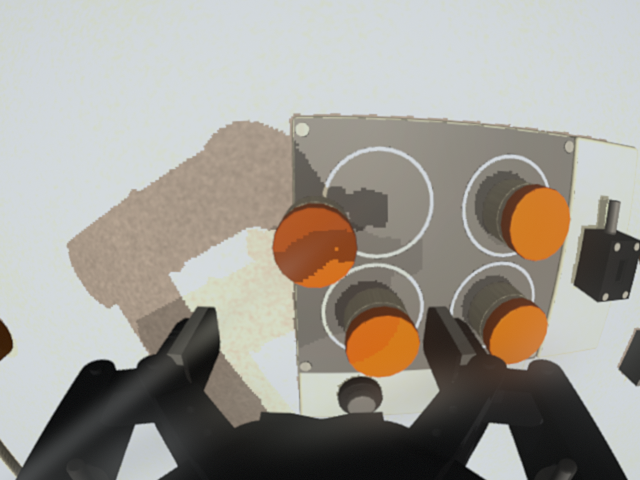

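>>> jog_arm(
  increments=[
    [0.003, 0, 0.04, 0],
    [0.003, 0, 0.07, 0],
    [0.003, 0, 0.09, 0],
    [0.003, 0, 0.098, 0],
    [0.003, 0, 0.098, 0],
  ],
)

```text
clock: 37.98
position: [637.2, 90.0, 60.6]
ee_rot: [0.999, -0.036, 0.013, 0.001]
contact_force: [0.6, 0.4, 0.9]
gripper_width: 85.4
```

>>> jog_arm(
  increments=[
    [0, 0, 0, 0],
    [0, 0, 0, 0],
    [0, 0, 0, 0],
    [0, 0, 0, 0],
    [0, 0, 0, 0],
  ],
  hand=-1,
)

```text
clock: 38.6
position: [638.7, 90.5, 62.9]
ee_rot: [0.999, -0.035, 0.015, 0.001]
contact_force: [-0.3, -0.8, 5.7]
gripper_width: 51.5
```

>>> jog_arm(
  increments=[
    [0, 0, -0.02, 0],
    [0, 0, -0.05, 0],
    [0, 0, -0.08, 0],
    [0, 0, -0.08, 0],
  ],
)

```text
clock: 39.1
position: [638.0, 91.1, 145.9]
ee_rot: [0.999, -0.035, 0.017, -0.0]
contact_force: [-0.5, 0.1, -0.7]
gripper_width: 51.4
```

```bash
python3 - <<'E'
from h import *
s,im=snap("wrist","w20"); print(s["position"]);jars("wrist",s,im,97);jars("wrist",s,im,s["position"][2]+42)
inc([649,44,59],-94)
E
```

```text
[637.96184083  91.14080046 145.92864745]
wrist [545. 242.] [639. -64.  97.] [61 74]
wrist [326. 333.] [586.6  89.9  97. ] [137 128]
wrist [525. 346.] [556.5 -59.9  97. ] [54 53]
wrist [545. 242.] [668.9  -1.4 187.9] [61 74]
wrist [326. 333.] [638.6  87.5 187.9] [137 128]
wrist [525. 346.] [621.2   0.9 187.9] [54 53]
inc m [0.013  0.046  0.0852] turn -0.04027341756676606 cur yaw -94.04 j6 62.6
```

View pics/w20.png

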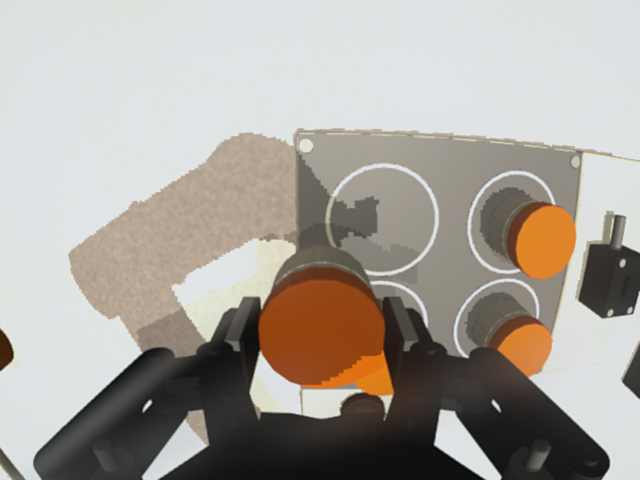

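>>> jog_arm(
  increments=[
    [0.013, 0.046, 0.0, 0],
    [0.013, 0.046, 0.03, 0],
    [0.013, 0.046, 0.06, 0],
    [0.013, 0.046, 0.076, 0],
    [0.013, 0.046, 0.079, 0],
    [0.013, 0.046, 0.079, 0],
  ],
)

```text
clock: 39.9
position: [649.2, 44.2, 65.6]
ee_rot: [0.999, -0.035, 0.016, -0.0]
contact_force: [0.1, 0.2, -0.3]
gripper_width: 51.7
```

>>> jog_arm(
  increments=[
    [0, 0, 0.001, 0],
    [0, 0, 0.002, 0],
    [0, 0, 0.003, 0],
    [0, 0, 0.003, 0],
  ],
)

```text
clock: 40.4
position: [649.6, 44.3, 63.0]
ee_rot: [0.999, -0.035, 0.016, -0.0]
contact_force: [-0.2, -0.3, 0.4]
gripper_width: 51.3
```

>>> jog_arm(
  increments=[
    [0, 0, 0.001, 0],
    [0, 0, 0.001, 0],
  ],
)

```text
clock: 40.65
position: [649.7, 44.3, 62.9]
ee_rot: [0.999, -0.035, 0.017, -0.0]
contact_force: [-1.6, 0.5, 6.1]
gripper_width: 51.6
```

>>> jog_arm(
  increments=[
    [0, 0, 0, 0],
    [0, 0, 0, 0],
    [0, 0, 0, 0],
    [0, 0, -0.02, 0],
    [0, 0, -0.07, 0],
    [0, 0, -0.13, 0],
    [0, 0, -0.19, 0],
    [0, 0, -0.22, 0],
    [0, 0, -0.22, 0],
  ],
  hand=1,
)

```text
clock: 41.78
position: [643.7, 44.7, 286.4]
ee_rot: [0.999, -0.035, 0.02, -0.001]
contact_force: [0.6, -0.2, -0.9]
gripper_width: 85.7
```

```bash
python3 - <<'E'
from h import *
s,im=snap("wrist","w21"); jars("wrist",s,im,97)
inc([440,-300,300],-94)
E
```

```text
wrist [322. 214.] [644.8  43.3  97. ] [53 53]
wrist [430. 213.] [638.9 -65.1  97. ] [51 51]
wrist [322. 297.] [557.2  49.1  97. ] [49 48]
wrist [423. 293.] [552.6 -58.3  97. ] [47 45]
inc m [-0.1774  0.3579 -0.0234] turn -7.08484524807318e-05 cur yaw -94.0 j6 67.2
```

View pics/w21.png

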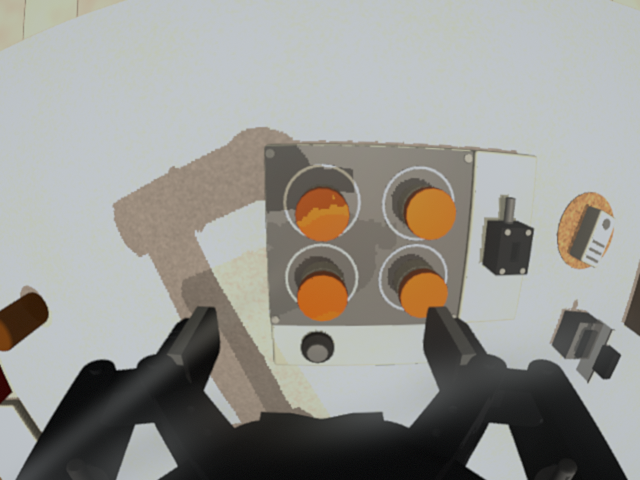

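All four jars stand in circles again. Now moving over to view the guard.

>>> jog_arm(
  increments=[
    [-0.22, 0.4, -0.02, 0],
    [-0.22, 0.4, -0.02, 0],
    [-0.22, 0.4, -0.02, 0],
    [-0.22, 0.4, -0.02, 0],
    [-0.22, 0.4, -0.02, 0],
    [-0.22, 0.4, -0.02, 0],
    [-0.22, 0.4, -0.02, 0],
    [-0.22, 0.4, -0.02, 0],
    [-0.22, 0.4, -0.02, 0],
  ],
)

```text
clock: 42.95
position: [393.3, -339.7, 293.1]
ee_rot: [0.999, -0.036, 0.016, -0.002]
contact_force: [0.7, 0.4, 0.9]
gripper_width: 85.5
```

>>> jog_arm(
  increments=[
    [0, 0, 0, 0],
  ],
)

```text
clock: 43.08
position: [393.2, -339.1, 292.0]
ee_rot: [0.999, -0.036, 0.015, -0.002]
contact_force: [-0.3, -0.0, -0.6]
gripper_width: 85.0
```

```bash
python3 - <<'E'
from h import *
s,im=snap("wrist","w22"); print(s["position"],R.from_quat(s["ee_rot"]).as_matrix()[:,2].round(3))
s2,i2=snap("top","t22")
cv2.imwrite("pics/t22c.png",cv2.resize(i2[200:320,380:500],None,fx=5,fy=5,interpolation=cv2.INTER_CUBIC))
E
```

```text
[ 393.21375908 -339.07842578  291.99806855] [ 0.03   0.003 -1.   ]
```

View pics/w22.png

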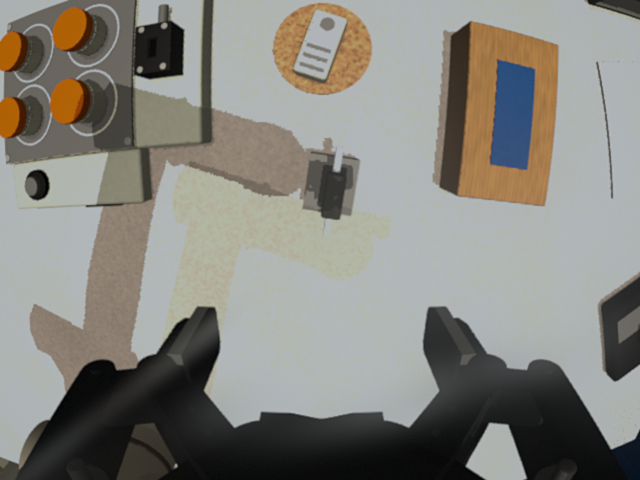

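```bash
python3 - <<'E'
import cv2
im=cv2.imread("pics/w22.png")
cv2.imwrite("pics/g22.png",cv2.resize(im[130:245,280:380],None,fx=5,fy=5,interpolation=cv2.INTER_CUBIC))
E
```

```text
(no output)
```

View pics/g22.png

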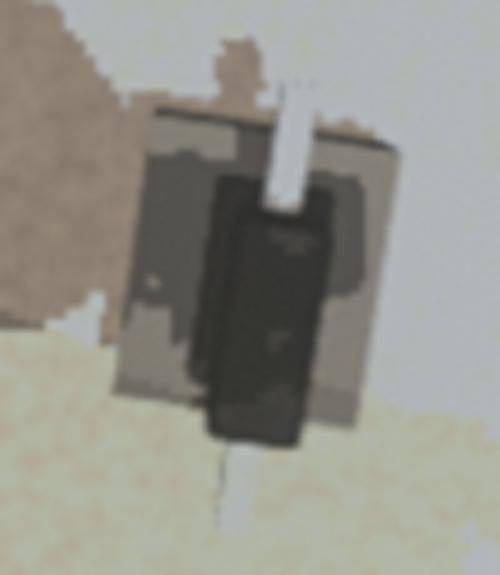

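View pics/t22c.png

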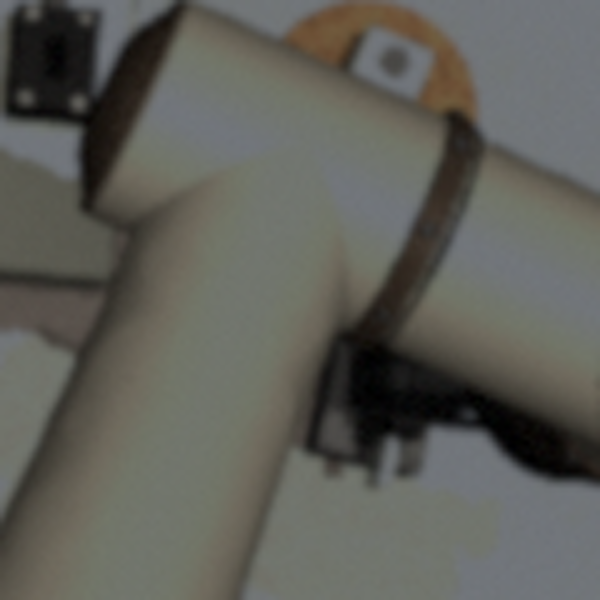

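```bash
python3 - <<'E'
from h import *
s=read_state()
P=lambda a:np.array(a)/5+np.array([280,130])
p=cast("wrist",P([(240,210),(332,216),(298,446),(208,437)]),121,s)[:,:2]
print(p.round(1),p.mean(0)); d=p[0]+p[1]-p[2]-p[3]; print("yaw",np.degrees(np.arctan2(d[1],d[0])),np.hypot(*d)/2,np.hypot(*(p[0]-p[1])))
r=cast("wrist",P([(155,110),(400,150),(358,428),(113,393)]),45,s)[:,:2]; print(r.round(1),r.mean(0)); d=r[0]+r[1]-r[2]-r[3]; print(np.degrees(np.arctan2(d[1],d[0])))
inc([*p.mean(0),190],None)
E
```

```text
[[ 435.  -348.5]
 [ 432.9 -365.1]
 [ 390.5 -356.3]
 [ 393.3 -339.7]] [ 412.92482531 -352.39171547]
yaw -11.827900842547649 42.96667019061329 16.738742818805424
[[ 451.7 -331.8]
 [ 439.2 -385.3]
 [ 376.7 -372.4]
 [ 388.7 -317.5]] [ 414.06922572 -351.74413854]
-12.253937454749085
inc m [0.0173 0.0127 0.1027] turn None cur yaw -94.11 j6 109.5
```

>>> jog_arm(
  increments=[
    [0.017, 0.013, 0.05, 8],
    [0.017, 0.013, 0.1, 8],
    [0.017, 0.013, 0.1, 8],
    [0.017, 0.013, 0.1, 8],
  ],
)

```text
clock: 43.68
position: [414.0, -353.1, 194.7]
ee_rot: [0.994, -0.105, 0.016, -0.002]
contact_force: [-0.9, -0.2, 0.8]
gripper_width: 85.6
```

```bash
python3 - <<'E'
from h import *
s,im=snap("wrist","w23"); print(s["position"],R.from_quat(s["ee_rot"]).as_matrix()[:,2].round(3))
inc([413,-352,76],-102)
E
```

```text
[ 413.96632629 -353.09991825  194.74284267] [ 0.033  0.001 -0.999]
inc m [-5.400e-03 -1.000e-04  1.193e-01] turn -0.0275298992513342 cur yaw -102.03 j6 102.3
```

View pics/w23.png

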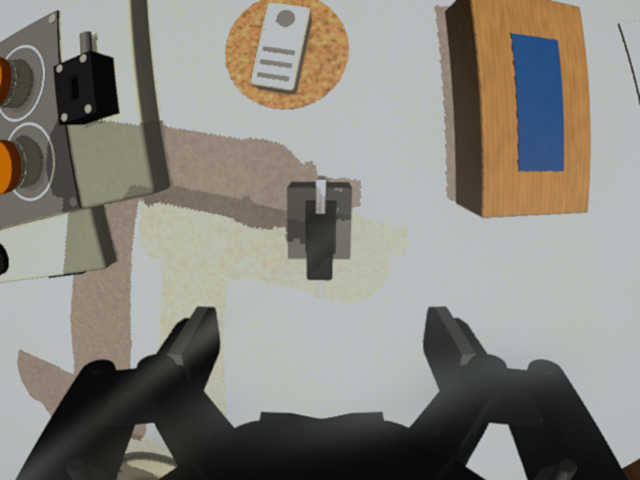

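>>> jog_arm(
  increments=[
    [-0.003, 0, 0.05, 0],
    [-0.005, 0, 0.09, 0],
    [-0.005, 0, 0.11, 0],
    [-0.005, 0, 0.119, 0],
    [-0.005, 0, 0.119, 0],
    [-0.005, 0, 0.119, 0],
  ],
)

```text
clock: 44.48
position: [414.5, -352.8, 78.0]
ee_rot: [0.994, -0.105, 0.019, -0.001]
contact_force: [0.7, -0.9, 0.6]
gripper_width: 85.4
```

```bash
python3 - <<'E'
from h import *
s,im=snap("wrist","w24"); print(s["position"],R.from_quat(s["ee_rot"]).as_matrix()[:,2].round(3))
snap("side","s24")
cv2.imwrite("pics/s24c.png",cv2.resize(cv2.imread("pics/s24.png")[240:360,310:450],None,fx=5,fy=5,interpolation=cv2.INTER_CUBIC))
E
```

```text
[ 414.53783357 -352.76699127   77.95242252] [ 0.037 -0.001 -0.999]
```

View pics/w24.png

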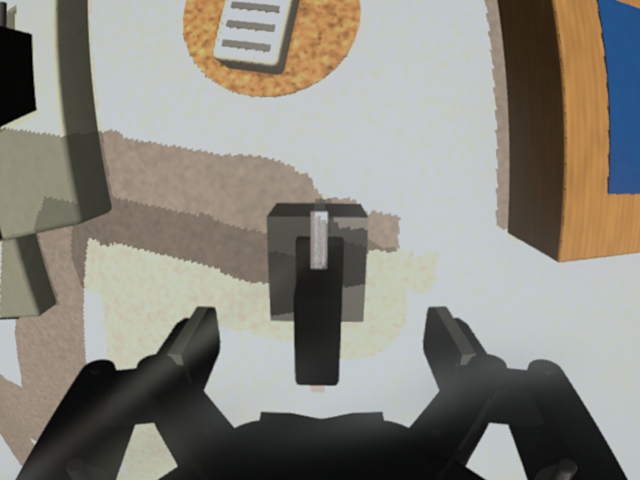

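View pics/s24c.png

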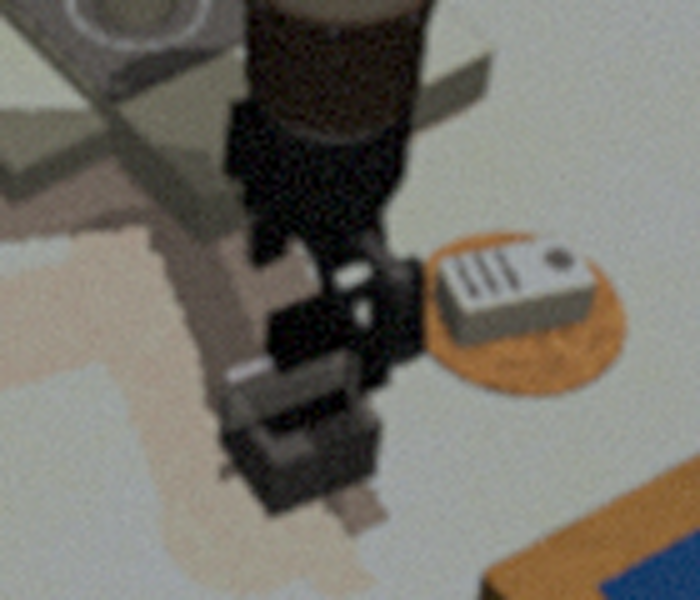

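```bash
python3 - <<'E'
from h import *
s={"position":np.array([393.2,-339.1,292]),"ee_rot":np.array([.999,-.036,.015,-.002])}
print(cast("wrist",[(321,45)],37,s).round(1))
im=cv2.imread("pics/w6.png")
s={"position":np.array([580.4,-353.2,258.9]),"ee_rot":np.array([.978,-.208,.008,-.001])}
print(cast("wrist",[(321,207)],37,s).round(1),cast("wrist",[(322,198)],2,s).round(1))
E
```

```text
[[ 573.6 -351.8   37. ]]
[[ 577.8 -352.    37. ]] [[ 580.6 -354.2    2. ]]
```

>>> jog_arm(
  increments=[
    [0, 0, 0, 0],
    [0, 0, 0, 0],
    [0, 0, 0, 0],
    [0, 0, 0, 0],
    [0, 0, 0, 0],
    [0, 0, 0, 0],
  ],
  hand=-1,
)

```text
clock: 45.32
position: [414.3, -352.6, 77.7]
ee_rot: [0.994, -0.105, 0.018, -0.001]
contact_force: [-0.4, 1.0, 1.3]
gripper_width: 16.6
```

Grip holds at 16.6 mm. Lifting the guard out.

>>> jog_arm(
  increments=[
    [0, 0, -0.03, 0],
    [0.001, 0, -0.06, 0],
    [0.002, 0, -0.1, 0],
    [0.002, 0, -0.14, 0],
    [0.002, 0, -0.14, 0],
  ],
)

```text
clock: 45.95
position: [412.5, -353.8, 220.9]
ee_rot: [0.994, -0.105, 0.022, -0.0]
contact_force: [0.7, -0.1, -2.1]
gripper_width: 16.9
```

```bash
python3 - <<'E'
from h import *
s,im=snap("wrist","w25"); print(s["position"],R.from_quat(s["ee_rot"]).as_matrix()[:,2].round(3))
inc([560,-172,215],-94)
E
```

```text
[ 412.50870423 -353.82856736  220.87723531] [ 0.043 -0.005 -0.999]
inc m [ 0.1075 -0.2078  0.009 ] turn -8.03281456586933 cur yaw -102.03 j6 102.3
```

View pics/w25.png

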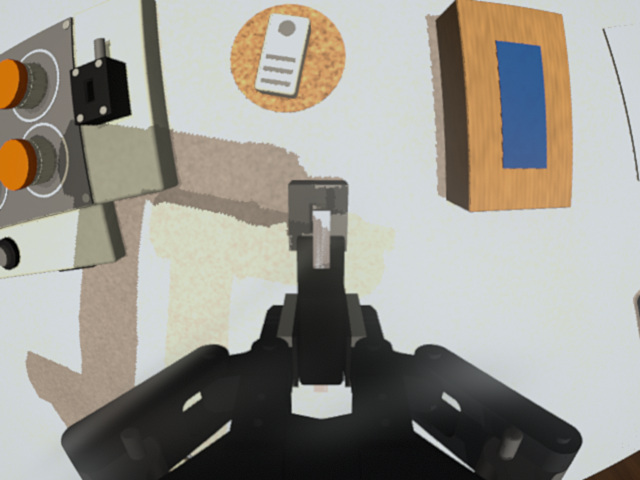

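>>> jog_arm(
  increments=[
    [0.068, -0.2, 0.008, -8],
    [0.068, -0.2, 0.008, -8],
    [0.068, -0.2, 0.008, -8],
    [0.068, -0.2, 0.008, -8],
    [0.068, -0.2, 0.008, -8],
    [0.068, -0.2, 0.008, -8],
    [0.068, -0.2, 0.008, -8],
  ],
)

```text
clock: 46.88
position: [518.9, -172.3, 213.9]
ee_rot: [0.999, -0.036, 0.019, 0.0]
contact_force: [0.4, 0.6, -0.9]
gripper_width: 16.8
```

>>> jog_arm(
  increments=[
    [0, 0, 0, 0],
    [0, 0, 0, 0],
  ],
)

```text
clock: 47.12
position: [518.6, -172.9, 213.9]
ee_rot: [0.999, -0.037, 0.019, 0.0]
contact_force: [-0.2, -0.2, -2.1]
gripper_width: 16.6
```

```bash
python3 - <<'E'
from h import *
s,im=snap("wrist","w26"); print(s["position"],R.from_quat(s["ee_rot"]).as_matrix()[:,2].round(3))
jars("wrist",s,im,97)
inc([588.5,-172.5,200],-94)
E
```

```text
[ 518.58047355 -172.88320754  213.90678383] [ 0.038 -0.001 -0.999]
wrist [177.  98.] [636.7 -69.1  97. ] [64 65]
wrist [ 72. 116.] [642.4  37.1  97. ] [50 58]
wrist [181. 205.] [550.7 -62.8  97. ] [62 64]
wrist [ 79. 211.] [556.1  42.8  97. ] [50 58]
inc m [ 0.069  -0.0053  0.0166] turn -0.17885326997851791 cur yaw -94.18 j6 87.2
```

View pics/w26.png

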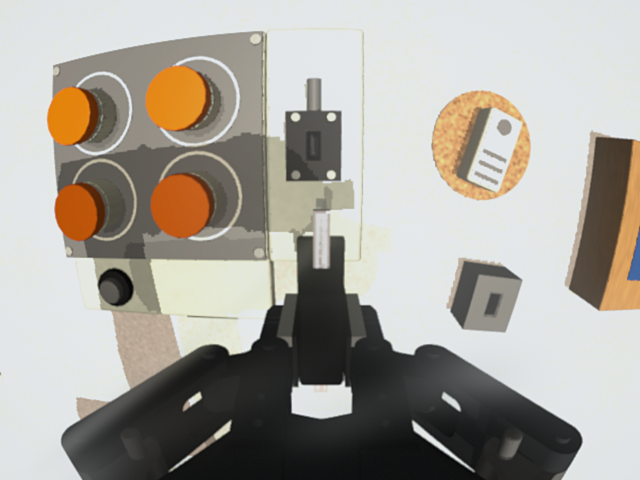

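```bash
python3 - <<'E'
from h import *
s=read_state(); im=cv2.imread("pics/w26.png")
c=im[100:190,280:350]; cv2.imwrite("pics/g26.png",cv2.resize(c,None,fx=7,fy=6.6,interpolation=cv2.INTER_CUBIC))
g=cv2.cvtColor(im,cv2.COLOR_BGR2GRAY)[110:182,288:340]
n,l,st,ce=cv2.connectedComponentsWithStats((g>140).astype(np.uint8))
for i in range(1,n):
    if 20<st[i][4]<300: print("scr",ce[i]+[288,110],st[i],cast("wrist",ce[i]+[288,110],85,s).round(1))
n,l,st,ce=cv2.connectedComponentsWithStats((g<35).astype(np.uint8))
for i in range(1,n):
    if st[i][4]>50: print("dark",ce[i]+[288,110],st[i],cast("wrist",ce[i]+[288,110],85,s).round(1))
print(g[36,20:34])
E
```

```text
scr [296.19047619 110.0952381 ] [ 0  0 19  2 21] [[ 616.3 -161.5   85. ]]
scr [295.10294118 116.72058824] [ 3  2  9 10 68] [[ 611.1 -160.2   85. ]]
scr [331.04347826 116.4057971 ] [39  2  9  9 69] [[ 609.1 -188.3   85. ]]
scr [330.7826087  174.43478261] [39 60  9 10 69] [[ 563.  -184.9   85. ]]
scr [295.5 174.5] [ 5 62  6  6 32] [[ 565.  -156.9   85. ]]
scr [315. 181.] [ 3 71 49  1 49] [[ 558.6 -172.    85. ]]
[55 56 67 78 83 82 71 65 65 64 61 60 68 81]
```

View pics/g26.png

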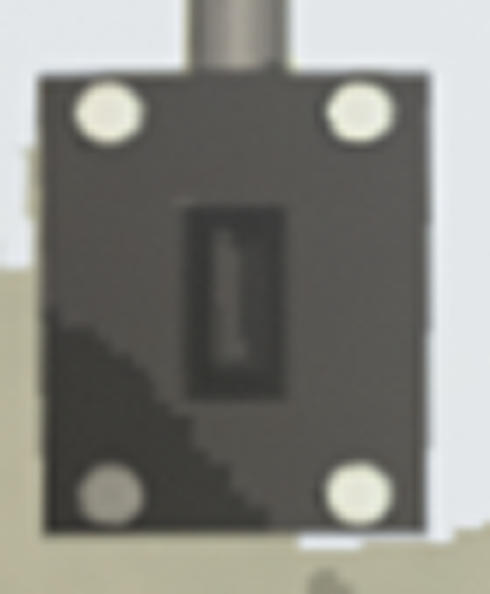

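```bash
python3 - <<'E'
from h import *
inc([588.4,-171.5,165],-94.1)
E
```

```text
inc m [ 0.0675 -0.0063  0.0516] turn -0.0788532699785236 cur yaw -94.18 j6 87.2
```

>>> jog_arm(
  increments=[
    [0.0675, -0.0063, 0.0, 0],
    [0.0675, -0.0063, 0.0, 0],
    [0.0675, -0.0063, 0.03, 0],
    [0.0675, -0.0063, 0.051, 0],
    [0.0675, -0.0063, 0.051, 0],
    [0.0675, -0.0063, 0.051, 0],
  ],
)

```text
clock: 47.92
position: [589.0, -171.7, 166.8]
ee_rot: [0.999, -0.036, 0.02, 0.0]
contact_force: [0.2, -1.4, -0.8]
gripper_width: 17.0
```

```bash
python3 - <<'E'
from h import *
s=read_state(); print(s["position"],R.from_quat(s["ee_rot"]).as_matrix()[:,2].round(3))
inc([588.4,-171.5,152],-94.1)
s,im=snap("wrist","w27"); s,im=snap("side","s27")
q=proj("side",[588,-172,90])[0].astype(int); print(q)
cv2.imwrite("pics/s27c.png",cv2.resize(im[q[1]-60:q[1]+40,q[0]-60:q[0]+60],None,fx=6,fy=6,interpolation=cv2.INTER_CUBIC))
E
```

```text
[ 588.97579495 -171.72447821  166.8098144 ] [ 0.04  -0.002 -0.999]
inc m [-0.0012 -0.0002  0.0148] turn -0.06333235196375142 cur yaw -94.16 j6 86.9
[372 242]
```

View pics/w27.png

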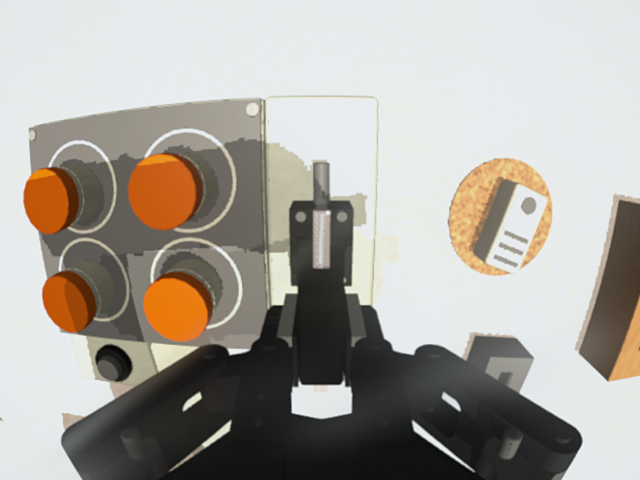

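View pics/s27c.png

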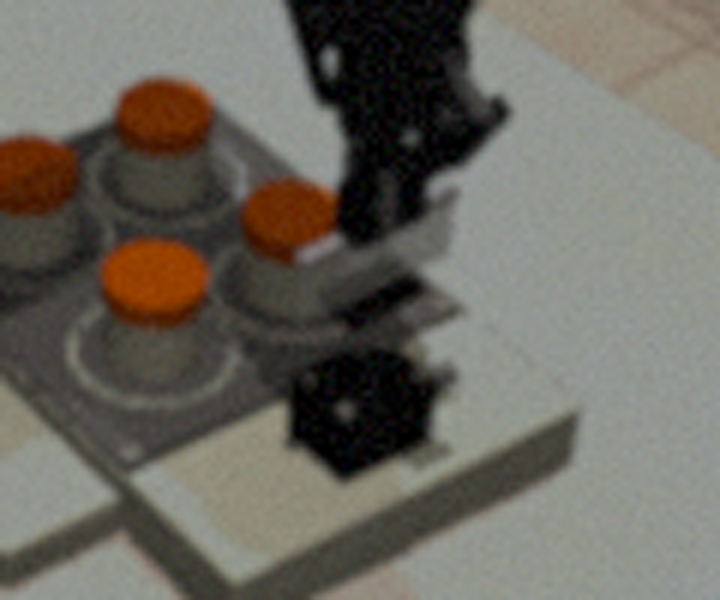

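>>> jog_arm(
  increments=[
    [-0.001, 0, 0.008, 0],
    [-0.001, 0, 0.014, 0],
    [-0.001, 0, 0.016, 0],
    [-0.001, 0, 0.018, 0],
    [-0.001, 0, 0.02, 0],
    [-0.001, 0, 0.022, 0],
  ],
)

```text
clock: 48.78
position: [589.1, -171.6, 145.1]
ee_rot: [0.999, -0.036, 0.021, 0.0]
contact_force: [0.2, -0.7, -1.9]
gripper_width: 16.9
```

```bash
python3 - <<'E'
from h import *
s=read_state(); print(s["position"],s["contact_force"],s["wrist_torque"])
inc([588.4,-171.5,140],-94.1)
E
```

```text
[ 589.06180532 -171.61035536  145.05715899] [ 0.19909247 -0.67161576 -1.93847729] [0.00056563 0.13483496 0.03354175]
inc m [-0.0009 -0.0001  0.005 ] turn -0.06840025028786556 cur yaw -94.17 j6 86.9
```

>>> jog_arm(
  increments=[
    [-0.0005, 0, 0.003, 0],
    [-0.0008, 0, 0.006, 0],
    [-0.0008, 0, 0.008, 0],
    [-0.0008, 0, 0.01, 0],
  ],
)

```text
clock: 49.28
position: [588.7, -171.6, 134.9]
ee_rot: [0.999, -0.036, 0.021, 0.0]
contact_force: [0.4, -0.5, -0.8]
gripper_width: 16.8
```

It's 13 mm into the slot with no contact force. Continuing.

>>> jog_arm(
  increments=[
    [-0.0002, 0, 0.003, 0],
    [-0.0004, 0, 0.006, 0],
    [-0.0005, 0, 0.009, 0],
    [-0.0006, 0, 0.012, 0],
    [-0.0006, 0, 0.014, 0],
  ],
)

```text
clock: 49.9
position: [588.6, -171.5, 120.6]
ee_rot: [0.999, -0.036, 0.02, 0.0]
contact_force: [-0.5, -0.6, -1.5]
gripper_width: 16.9
```

>>> jog_arm(
  increments=[
    [0, 0, 0.001, 0],
    [0, 0, 0.002, 0],
    [0, 0, 0.002, 0],
  ],
)

```text
clock: 50.28
position: [588.7, -171.6, 118.6]
ee_rot: [0.999, -0.036, 0.02, 0.0]
contact_force: [-0.4, 0.1, -0.6]
gripper_width: 17.0
```

>>> jog_arm(
  increments=[
    [0, 0, 0.001, 0],
    [0, 0, 0.002, 0],
    [0, 0, 0.002, 0],
  ],
)

```text
clock: 50.65
position: [589.1, -171.6, 117.6]
ee_rot: [0.999, -0.036, 0.021, 0.0]
contact_force: [-0.3, 1.2, 4.1]
gripper_width: 16.7
```

```bash
python3 - <<'E'
from h import *
s,im=snap("wrist","w28"); print(s["position"],s["contact_force"],s["wrist_torque"]); s,im=snap("side","s28")
q=[372,242]
cv2.imwrite("pics/s28c.png",cv2.resize(im[q[1]-60:q[1]+40,q[0]-60:q[0]+60],None,fx=6,fy=6,interpolation=cv2.INTER_CUBIC))
E
```

```text
[ 589.12915176 -171.56744302  117.60317509] [-0.31896375  1.19031094  4.09015208] [ 0.35154985  0.56718653 -0.03652689]
```

View pics/s28c.png

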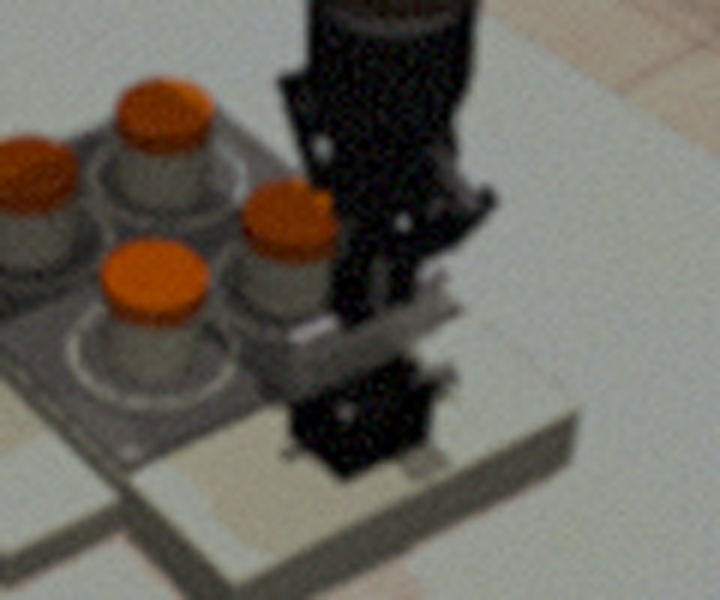

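View pics/w28.png

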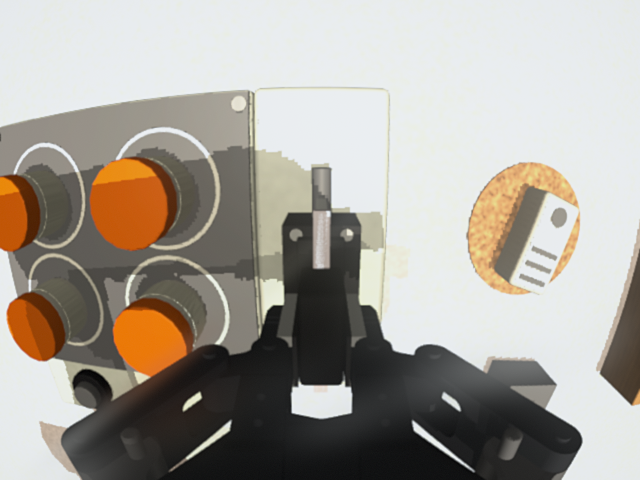

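Contact came at the expected home height (117.6). A slightly firmer push to be sure, then release.

>>> jog_arm(
  increments=[
    [0, 0, 0.002, 0],
    [0, 0, 0.003, 0],
    [0, 0, 0.003, 0],
  ],
)

```text
clock: 51.12
position: [589.4, -171.6, 117.5]
ee_rot: [0.999, -0.036, 0.022, 0.001]
contact_force: [-5.2, 3.5, 14.1]
gripper_width: 17.2
```

>>> jog_arm(
  increments=[
    [0, 0, 0, 0],
    [0, 0, 0, 0],
    [0, 0, 0, 0],
    [0, 0, 0, 0],
    [0, 0, -0.03, 0],
    [0, 0, -0.08, 0],
    [0, 0, -0.14, 0],
    [0, 0, -0.16, 0],
    [0, 0, -0.16, 0],
  ],
  hand=1,
)

```text
clock: 52.25
position: [583.2, -171.2, 279.2]
ee_rot: [0.999, -0.036, 0.024, 0.001]
contact_force: [-0.5, -0.1, -0.6]
gripper_width: 85.3
```

```bash
python3 - <<'E'
from h import *
s,im=snap("wrist","w29"); print(s["position"]); jars("wrist",s,im,97)
s2,im=snap("side","s29")
q=[372,242]
cv2.imwrite("pics/s29c.png",cv2.resize(im[q[1]-60:q[1]+40,q[0]-60:q[0]+60],None,fx=6,fy=6,interpolation=cv2.INTER_CUBIC))
inc([459,62.5,260],-94)
E
```

```text
[ 583.18105273 -171.17492086  279.1848856 ]
wrist [209. 171.] [638.1 -67.9  97. ] [53 54]
wrist [115. 178.] [644.   38.8  97. ] [46 50]
wrist [215. 257.] [551.5 -62.1  97. ] [50 51]
wrist [125. 257.] [557.2  44.4  97. ] [44 48]
inc m [-0.1397 -0.2239  0.0102] turn -0.11046661712215666 cur yaw -94.11 j6 86.9
```

View pics/s29c.png

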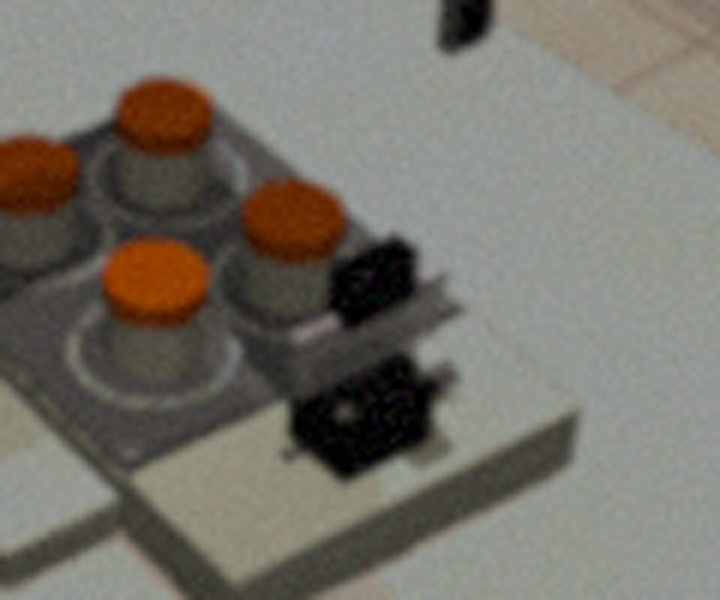

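View pics/w29.png

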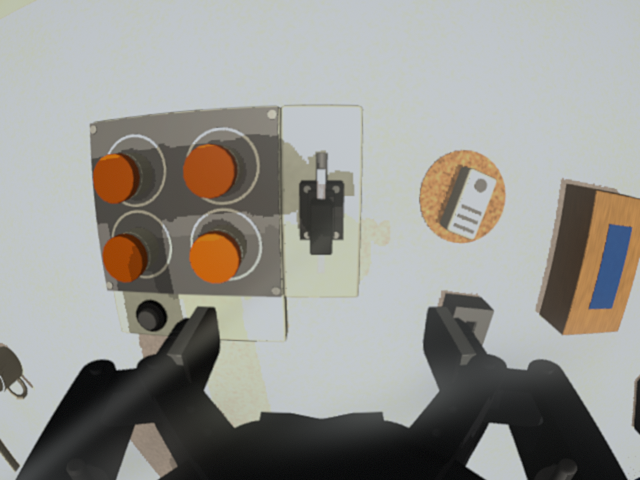

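The guard is home and upright. Next is the start button: shut the fingers and go above it.

>>> jog_arm(
  increments=[
    [-0.14, -0.224, 0.01, 0],
    [-0.14, -0.224, 0.01, 0],
    [-0.14, -0.224, 0.01, 0],
    [-0.14, -0.224, 0.01, 0],
    [-0.14, -0.224, 0.01, 0],
    [-0.14, -0.224, 0.01, 0],
    [-0.14, -0.224, 0.05, 0],
    [-0.14, -0.224, 0.1, 0],
    [-0.14, -0.224, 0.1, 0],
    [-0.14, -0.224, 0.1, 0],
  ],
  hand=-1,
)

```text
clock: 53.6
position: [464.0, 62.0, 171.6]
ee_rot: [0.999, -0.036, 0.021, 0.0]
contact_force: [1.0, 0.2, 0.4]
gripper_width: 0.3
```

```bash
python3 - <<'E'
from h import *
s,im=snap("wrist","w30"); print(s["position"])
s2,im=snap("side","s30")
inc([459.3,62.5,60],-94)
E
```

```text
[463.95593835  61.96386625 171.57554098]
inc m [-0.0097  0.0006  0.112 ] turn -0.14363332469150691 cur yaw -94.14 j6 56.4
```

View pics/w30.png

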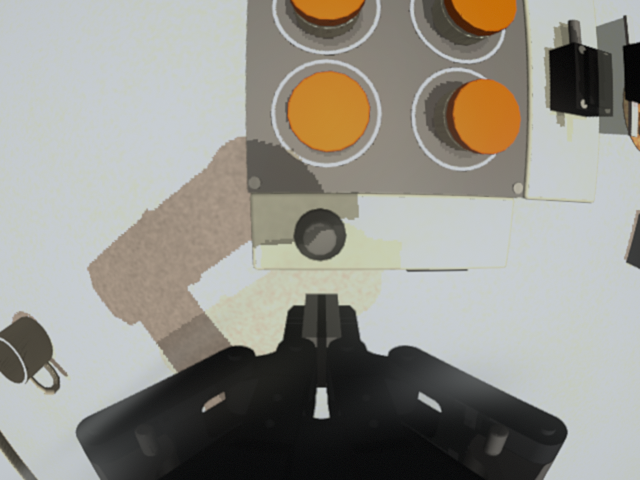

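```bash
python3 - <<'E'
from h import *
s=read_state(); print(cast("wrist",[(320,239)],38,s).round(1),R.from_quat(s["ee_rot"]).as_matrix()[:,2].round(3))
E
```

```text
[[455.3  63.1  38. ]] [ 0.044 -0.001 -0.999]
```

>>> jog_arm(
  increments=[
    [-0.006, 0, 0.05, 0],
    [-0.008, 0, 0.09, 0],
    [-0.009, 0, 0.11, 0],
    [-0.009, 0, 0.112, 0],
    [-0.009, 0, 0.112, 0],
  ],
)

```text
clock: 54.32
position: [461.4, 63.7, 61.5]
ee_rot: [0.999, -0.036, 0.024, -0.001]
contact_force: [0.3, -0.1, 0.4]
gripper_width: -0.0
```

```bash
python3 - <<'E'
from h import *
s,im=snap("wrist","w31"); print(s["position"])
s2,im=snap("side","s31"); q=proj("side",[459,62,50])[0].astype(int)
cv2.imwrite("pics/s31c.png",cv2.resize(im[q[1]-60:q[1]+40,q[0]-60:q[0]+60],None,fx=6,fy=6,interpolation=cv2.INTER_CUBIC))
E
```

```text
[461.40124023  63.67591385  61.46815114]
```

View pics/s31c.png

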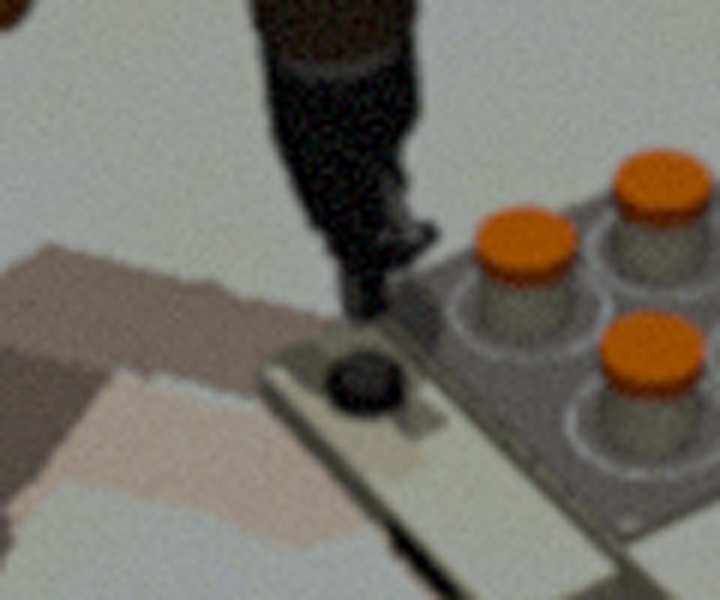

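View pics/w31.png

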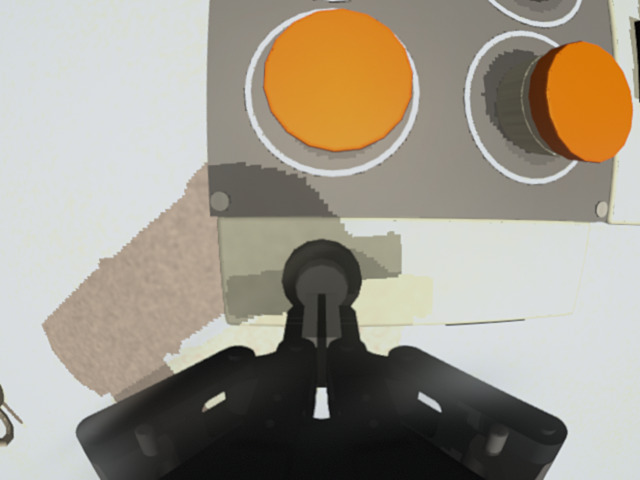

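>>> jog_arm(
  increments=[
    [-0.002, 0.001, 0.01, 0],
    [-0.003, 0.001, 0.018, 0],
    [-0.004, 0.001, 0.024, 0],
    [-0.004, 0.001, 0.026, 0],
    [-0.004, 0.001, 0.026, 0],
  ],
)

```text
clock: 55.05
position: [458.4, 63.0, 35.2]
ee_rot: [0.999, -0.036, 0.023, -0.001]
contact_force: [-1.3, -0.7, -0.2]
gripper_width: 0.2
```

>>> jog_arm(
  increments=[
    [0, 0, 0.002, 0],
    [0, 0, 0.004, 0],
    [0, 0, 0.006, 0],
    [0, 0, 0.006, 0],
  ],
)

```text
clock: 55.55
position: [458.8, 63.0, 29.2]
ee_rot: [0.999, -0.036, 0.024, -0.001]
contact_force: [-0.5, 0.1, 2.7]
gripper_width: -0.1
```

>>> jog_arm(
  increments=[
    [0, 0, 0.001, 0],
    [0, 0, 0.002, 0],
    [0, 0, 0.003, 0],
    [0, 0, 0.003, 0],
  ],
)

```text
clock: 56.05
position: [458.8, 63.0, 26.3]
ee_rot: [0.999, -0.036, 0.023, -0.001]
contact_force: [-2.5, 1.3, 5.0]
gripper_width: 0.2
```

>>> jog_arm(
  increments=[
    [0, 0, 0.001, 0],
    [0, 0, 0.002, 0],
    [0, 0, 0.002, 0],
  ],
)

```text
clock: 56.42
position: [458.9, 63.0, 25.4]
ee_rot: [0.999, -0.036, 0.024, -0.001]
contact_force: [-5.8, 1.7, 15.4]
gripper_width: 0.0
```

```bash
python3 - <<'E'
from h import *
s,im=snap("wrist","w32"); print(s["position"],s["contact_force"])
cv2.imwrite("pics/w32c.png",cv2.resize(im[220:400,230:410],None,fx=3.3,fy=3.3,interpolation=cv2.INTER_CUBIC))
E
```

```text
[458.87452798  63.04517917  25.43900737] [-5.76916961  1.71150235 15.39990785]
```

View pics/w32c.png

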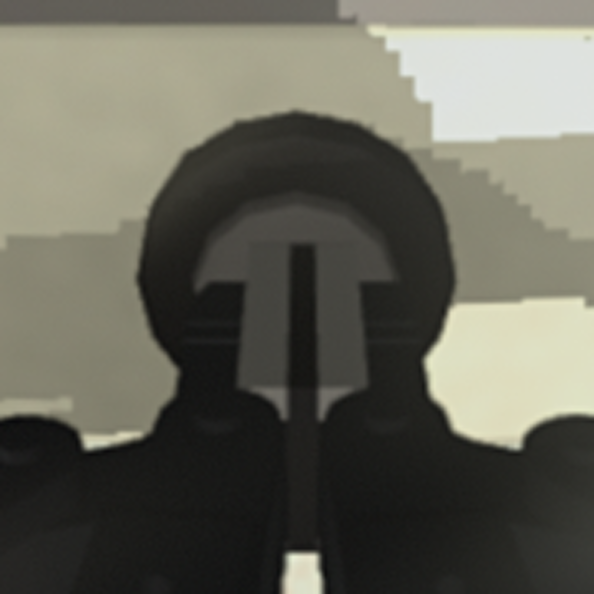

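The press reached a hard stop: 5.0 N at the end of the spring, then 15 N. The fingers sat slightly toward the button's rear, so I'll lift and press once more 3 mm further forward to be sure.

>>> jog_arm(
  increments=[
    [0, 0, -0.006, 0],
    [0.003, 0, -0.015, 0],
    [0.003, 0, -0.015, 0],
    [0.004, 0, -0.005, 0],
    [0.004, 0, -0.002, 0],
    [0.004, 0, 0.0, 0],
    [0.004, 0, 0.001, 0],
    [0.004, 0, 0.001, 0],
  ],
)

```text
clock: 57.48
position: [463.1, 62.9, 25.5]
ee_rot: [0.999, -0.035, 0.024, -0.001]
contact_force: [-3.3, 1.9, 12.5]
gripper_width: 0.2
```

```bash
python3 - <<'E'
from h import *
s,im=snap("wrist","w33"); print(s["position"],s["contact_force"])
cv2.imwrite("pics/w33c.png",cv2.resize(im[220:400,230:410],None,fx=3.3,fy=3.3,interpolation=cv2.INTER_CUBIC))
E
```

```text
[463.05124252  62.85824777  25.52742315] [-3.25811737  1.93384421 12.52764943]
```

View pics/w33c.png

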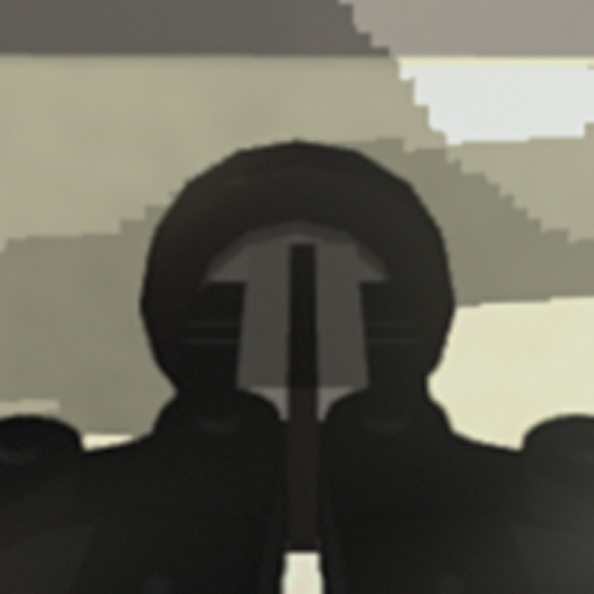

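Both presses stop at the same height (25.5), so the button is bottomed. Letting go and retreating for the final check.

>>> jog_arm(
  increments=[
    [0, 0, -0.02, 0],
    [0, 0, -0.08, 0],
    [0, 0, -0.14, 0],
    [0, 0, -0.2, 0],
    [-0.01, 0.0, -0.25, 0],
    [-0.02, 0.03, -0.27, 0],
    [-0.02, 0.06, -0.27, 0],
    [-0.02, 0.06, -0.27, 0],
  ],
)

```text
clock: 58.52
position: [425.2, 3.2, 293.6]
ee_rot: [0.999, -0.037, 0.023, -0.001]
contact_force: [0.3, -0.7, -0.2]
gripper_width: 0.1
```

```bash
python3 - <<'E'
from h import *
s,im=snap("wrist","w34"); print(s["position"],s["contact_force"]); jars("wrist",s,im,97)
s,im=snap("side","s34")
cv2.imwrite("pics/s34c.png",cv2.resize(im[160:330,180:460],None,fx=2.8,fy=2.8,interpolation=cv2.INTER_CUBIC))
E
```

```text
[425.15067285   3.2226068  293.62997572] [ 0.28942411 -0.66500705 -0.18906079]
wrist [265.  14.] [634.1  43.2  97. ] [52 33]
wrist [374.  13.] [627.1 -64.7  97. ] [53 31]
wrist [375.  87.] [548.9 -58.9  97. ] [54 52]
wrist [264.  89.] [554.3  48.7  97. ] [53 53]
```

View pics/w34.png

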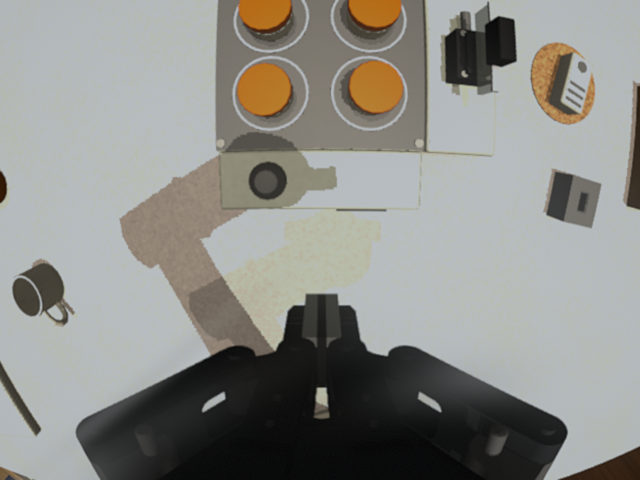

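View pics/s34c.png

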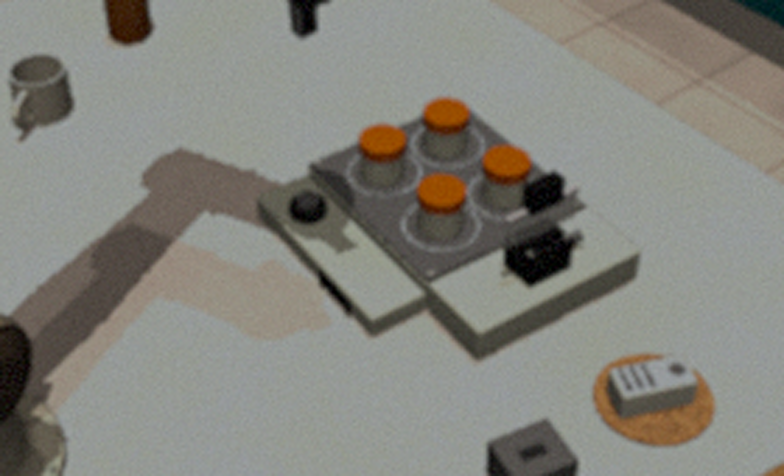

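All four jars stand in their circles, the guard is home, the block is on the mat, and the button is released. Handing in.

```bash
python3 -c "
from bench import *
s=read_state(); print(s['clock'],abs(s['joint_vel']).max()); job_done()"
```

```text
58.625 0.013624056473583238
the job is handed in; nothing more can be done
```

The whole job is done and handed in at about 58.6 s; the interface gives no verdict, so success rests on my own checks.

**What I did:** I moved the cold block to the mat, set all four jars in circles and seated the guard in the switch. I then pressed the start button to its stop twice and let go. One jar (far-left circle) was knocked aside during the run, and I put it back.

**Last checks:**
- **Cold block:** it measured about 4 mm from the mat's centre when last measured, with a second view giving about 7 mm. It looks unchanged in the last picture.
- **Jars:** all measured within about 5 mm of their circle centres in the last full measurement, before I took the guard. The two far jars were cut off at the edge of the final wrist picture, so that last check is only visual for them.
- **Guard:** it stopped at the expected home height, held a 14 N push, and looks upright in the side view.
- **Start button:** both presses stopped at the same height, after a spring force of about 5 N. I pressed a second time because the first press sat slightly toward the button's rear edge.
- **Bystanders:** the cup and bottle look untouched in the last side picture. The glove box is mostly out of frame in the final pictures, and the arm never touched it.

**What disagreed:**
- **Fingertips:** they sit about 16 mm behind the reported tool point (TCP), not 17 mm ahead as stated. My first grasp on the cold block closed on air because of this, without moving anything.
- **Camera offset:** the wrist camera read about 1.2 mm off sideways, and I allowed for that when inserting the guard.
- **Tool tilt:** the tool drifted to a tilt of about 2.7° over the run, with no visible effect.

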